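# Build up a membrane-filter station for its rinse run

## Task

Put the filter station together, ready for a rinse without a membrane: set the perforated support disc spigot-down into the socket on top of the stand, then the black sealing ring round the disc's raised plate, then the funnel with its foot in the ring, and last the lid in the funnel's mouth. Each part must sit fully home and level on the one below before the next goes on, and the finished stack is left standing free. Do not knock or shift the beaker or the petri dish that stand among the parts.

Things in the scene. Friction and masses are not known exactly. Their poses are not given: they have to be found in the camera images.
- socket (a point): Centre of the socket mouth on top of the filter station, where the stack is built. The station is a fixed steel stand: foot 72 mm across, thin stem, head 44 mm across with its rim 70 mm above the bench. Socket: round well 32.5 mm across, 12 mm deep; the point is at rim height, z up. A drain cock and hose barb stick out low on one side (up to 66 mm from the axis, below 47 mm).
- support_mid (a point): Perforated steel support disc, standing upright on its spigot; point on its axis half-way up its 19 mm, z up. From below: spigot 30.5 mm across, 8 mm tall, chamfered; flange 48 mm across, 8 to 15 mm up (grip here); raised plate with small holes, 34 mm across, 4 mm tall. Seated: spigot in the socket, flange on the head's rim, this point 1.5 mm above the socket point. About 0.09 kg.
- ring_mid (a point): Plain black hard-plastic sealing ring lying flat; point on its axis half-way up its 10 mm, z up. 48 mm outside (grip here), bore 36.5 mm. Seated: flat on the support disc's flange with the disc's raised plate in its bore, this point 10.5 mm above the support's point (12 mm above the socket point). About 0.035 kg.
- funnel_mid (a point): Filter funnel, a straight open steel cup standing upright on its foot; point on its axis half-way up its 70 mm, z up. Foot spigot 34 mm across, 5 mm tall, chamfered; cup 48 mm outside (grip here), rim bead 50 mm, mouth 43 mm inside. Seated: foot in the ring's bore, cup's shoulder on the ring, this point 35 mm above the ring's point (47 mm above the socket point). About 0.13 kg.
- lid_mid (a point): Funnel lid, a round steel plate with a black knob, standing on its spigot; point on its axis 15 mm above its underside, z up. Spigot 40 mm across, 6 mm tall, chamfered; plate 50 mm across, 6 to 10.5 mm up; knob 18 mm across, 17 to 30.5 mm up (grip here). Seated: spigot in the funnel's mouth, plate on its rim, this point 43.5 mm above the funnel's (90.5 mm above the socket point). About 0.06 kg.
- beaker: Bystander: clear glass beaker, 54 mm across and 70 mm tall, upright among the parts; origin at the centre of its underside. Leave it where it is. Other obstacles, all fixed: right of the work a pipette stand about 300 mm tall (left leg from x 0.36, y 0.12 to x 0.57, y 0.06: pass above it), nearer the robot a balance 75 mm high (far edge from x 0.35, y 0.13 to x 0.41, y 0.36), a wall behind the work, bottles up to 195 mm tall round its edge.
- petri_1: Bystander: closed petri dish, 91 mm across and 16 mm tall, lying beyond the parts to the left; origin at the centre of its underside. Leave it where it is.

How it is judged:
On the way, in this order (a step that is already met when the one before it is completed fails the run):
1. the support disc sits in the station's socket, released (horizontal distance between support_mid and socket below 0.004 m and z of support_mid in the frame of socket between -0.001 and 0.004 m and angle between support_mid's own z axis and vertical below 0.06 rad and linear speed of support below 0.02 m/s and contact force between the fingers and support below 0.05 N), for 0.2 s.
2. the sealing ring lies on the support disc, round its raised plate, released (horizontal distance between ring_mid and support_mid below 0.004 m and z of ring_mid in the frame of support_mid between 0.008 and 0.013 m and angle between ring_mid's own z axis and vertical below 0.06 rad and linear speed of ring below 0.02 m/s and contact force between the fingers and ring below 0.05 N), for 0.2 s.
3. the funnel stands on the ring with its foot in the bore, released (horizontal distance between funnel_mid and ring_mid below 0.004 m and z of funnel_mid in the frame of ring_mid between 0.0325 and 0.0375 m and angle between funnel_mid's own z axis and vertical below 0.06 rad and linear speed of funnel below 0.02 m/s and contact force between the fingers and funnel below 0.05 N), for 0.2 s.
4. the lid sits in the funnel's mouth, released (horizontal distance between lid_mid and funnel_mid below 0.004 m and z of lid_mid in the frame of funnel_mid between 0.041 and 0.046 m and angle between lid_mid's own z axis and vertical below 0.06 rad and linear speed of lid below 0.02 m/s and contact force between the fingers and lid below 0.05 N), for 0.2 s.
At the end, for the whole second after the job is handed in: Support disc in the socket, ring on the disc, funnel on the ring and lid on the funnel, each within 4 mm of the axis of the part below, at its seated height within 2.5 mm, level within 0.06 rad, at rest and released (all of step 1 and all of step 2 and all of step 3 and all of step 4); the robot touches nothing.
It fails at once if the beaker is shifted by more than 15 mm or tipped (distance of beaker from where it was at the start of the episode above 0.015 m or angle between beaker's own z axis and vertical above 0.3 rad).
It fails at once if the petri dish is shifted by more than 15 mm or tipped (distance of petri_1 from where it was at the start of the episode above 0.015 m or angle between petri_1's own z axis and vertical above 0.3 rad).
It also fails if it takes over 115 s, if anything falls off the work surface, if the arm or the gripper's body presses on something with over 40 N, if the wrist force passes 120 N, or if a joint passes its speed limit or range.

## Robot

A 6-joint arm with a two-finger parallel gripper is mounted at the origin on the work surface; the furniture and walls round the work are solid. World frame = base frame: x ahead of the robot, y to its left, z up, the work surface at z = 0. Lengths are in m, angles in rad, forces in N, time in s.
With the tool pointing down it reaches from about 0.3 to 0.825 m from the base axis. Payload 5.4 kg.
Tool frame: the origin (TCP) lies midway between the tips of the shut fingers; the grasp point (between the pads) lies 19 mm behind it; y points along the fingers, z is the direction in which the jaws open and shut, and the axes are right-handed (so a half turn about y gives the same grasp; the last joint's range is limited). The gripper opens to 92 mm and grips with 3 to 60 N. Pads are 20 mm wide; open, the fingers measure 128 mm over their backs; the gripper's body (75 mm by 189 mm) begins 69 mm behind the grasp point.
Start: joints at [-1.427, 0.158, 1.597, -0, 1.386, -0.21], TCP at [0.199, -0.539, 0.215] pointing down, gripper open.
Joint ranges: [-2.91, 2.91], [-0.94, 2.29], [0.18, 2.7], [-1.29, 4.43], [0.17, 2.64], [-3, 3]. Speed limits (rad/s): [2.57, 2.57, 3.14, 3.14, 3.14, 3.14].

## Interface

Orientations are given as a unit quaternion [w, x, y, z].
In Python, from workcell import read_state, capture, r gives the robot as it stands.
- The arm moves only by the tool step_arm, never from a script. Its argument "motion" is a list of rows, each an object of numbers: "x", "y", "z": the shift along the tool's x, y, z in units of 20 cm (1.0 is 20 cm); "rx", "ry", "rz": the turn, a rotation vector about the tool's x, y, z in units of 45 degrees (1.0 is 45 degrees). A call has 1 to 20 rows; each row is the pose to reach, as a shift and turn from the pose measured when the call began, along the tool's axes at that moment; what a row does not reach only later rows make up. A row lasts 1/12 s, in which the tool goes at most 41.7 mm and 7.16 degrees, less where a joint would pass 70% of its speed; a pose out of reach is approached as far as the arm can. A call with a number of a shift or a turn outside -1 to 1 is refused whole. A call with a gripper value outside its range is refused whole. "hand" is the opening, from -1 (shut) to 1 (fully open), set as the call begins (left out, the last holds). The fingers move at their own pace and stop on an object; "squeeze" is the grip in N (left out, the last holds). Time passes only in rows, so rows that repeat a pose let the fingers close. It gives the time, the measured TCP pose, the force and the opening at its end, in the units of the state.
- read_state(): the state, without advancing time (a new reading comes with each control period).
- capture(name): name is "scene" or "top" or "wrist"; returns a dict with "image" (480x640x3 uint8, red, green, blue), "K" (3x3 intrinsics, pixels), "pose" (4x4, takes a point from camera to world coordinates). Camera axes: x right, y down, z forward; pixel columns grow to the right and rows downward; lengths in m; the calibration is good to about 2 mm. The wrist camera is an equidistant fisheye: a pixel r from the principal point sees the ray r / f radians off the axis. A picture is of the moment at which its call begins. There is no depth.
- r.job_done(): hands the job in, once; it reports no verdict.
The state is a dict: "t": time; "q": joint angles; "qvel": joint speeds; "tau": joint torques, N m; "tcp_pos": TCP position; "tool_rot": TCP orientation; "force": force on the tool from outside, world axes, zero at the start; "ft_torque": the same for the moment, N m; "opening": finger opening in m.
Only numpy, scipy, OpenCV 4.12 (cv2) and the standard library are available. Lean on these libraries where they do the work, as an engineer would, in place of code of your own. Each camera call takes 0.05 s, during which the arm holds its last target.

## Working session

There is one attempt and no reset: what is moved stays moved. The work goes in short steps, Python scripts to look and compute and a tool call to move; the robot and the scene stay as the last step left them, time stands still between calls to the robot, and variables do not carry over. Pictures are saved under pics/ and viewed, and the job is handed in when it is done.

Besides the shell and the picture viewer there is one more tool, called by a JSON object that holds its "api" and its "payload", one argument or row to a line. step_arm: Moves the arm, as the interface text tells. Its arguments: {"type":"object","properties":{"motion":{"type":"array","items":{"type":"object","properties":{"x":{"type":"number"},"y":{"type":"number"},"z":{"type":"number"},"rx":{"type":"number"},"ry":{"type":"number"},"rz":{"type":"number"}}}},"hand":{"type":"number"},"squeeze":{"type":"number"}},"required":["motion"]}

```bash
ls; mkdir -p pics; python3 - <<'E'
from workcell import read_state, capture, r
import cv2
print(read_state())
for n in ["scene","top","wrist"]:
    c=capture(n); cv2.imwrite(f"pics/{n}0.png",c["image"][:,:,::-1]); print(n,c["K"].round(1).tolist(),c["pose"].round(3).tolist())
E
```

```text
pics
{'t': 0.0, 'q': array([-1.42715860e+00,  1.59078807e-01,  1.59822704e+00,  1.45241449e-05,
        1.38620326e+00, -2.10098570e-01]), 'qvel': array([-0.00065595,  0.00059538,  0.00129405,  0.00048863,  0.00127128,
       -0.00021634]), 'tau': array([-3.50428654e-04, -3.85567689e+01, -3.22108269e+01,  7.01991026e-02,
        3.76362714e-02, -1.44875235e-04]), 'tcp_pos': array([ 0.19907609, -0.53876659,  0.21360482]), 'tool_rot': array([ 0.1244402 , -0.12438509,  0.69675248, -0.69539843]), 'force': array([-0.91795485,  0.60371968,  0.13252027]), 'ft_torque': array([-0.07253605,  0.02387765,  0.01824336]), 'opening': 0.09159353170826738}
scene [[500.5, 0.0, 317.9], [0.0, 500.5, 237.1], [0.0, 0.0, 1.0]] [[-0.869, -0.373, 0.324, 0.275], [-0.494, 0.648, -0.579, 0.846], [0.006, -0.664, -0.748, 0.708], [0.0, 0.0, 0.0, 1.0]]
top [[484.2, 0.0, 311.3], [0.0, 484.2, 249.6], [0.0, 0.0, 1.0]] [[-0.027, -0.994, 0.11, 0.448], [-0.999, 0.03, 0.019, 0.386], [-0.022, -0.11, -0.994, 0.916], [0.0, 0.0, 0.0, 1.0]]
wrist [[371.6, 0.0, 315.7], [0.0, 371.6, 243.0], [0.0, 0.0, 1.0]] [[0.347, -0.902, -0.257, 0.272], [-0.938, -0.334, -0.094, -0.512], [-0.001, 0.274, -0.962, 0.384], [0.0, 0.0, 0.0, 1.0]]
```

View pics/scene0.png

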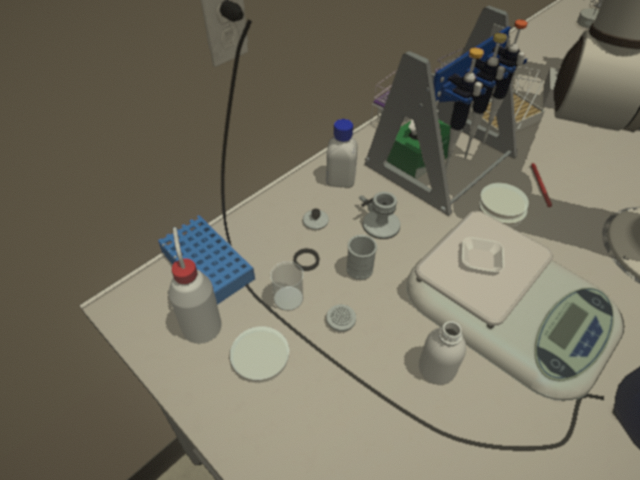

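View pics/top0.png

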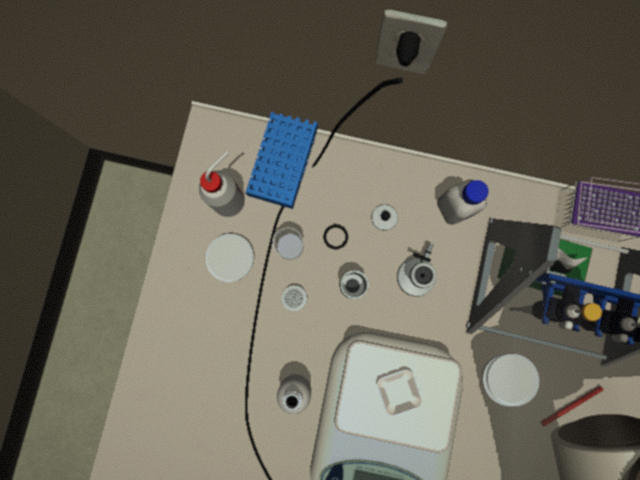

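View pics/wrist0.png

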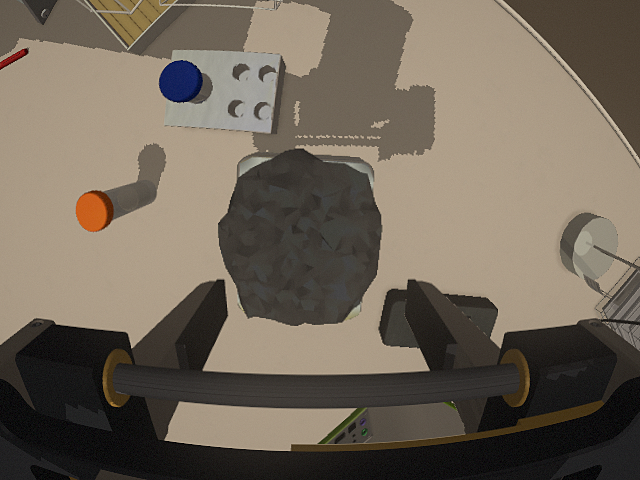

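The pictures show the parts clearly. In the top view: disc about (294,297), ring (336,237), funnel (353,285), lid (384,216), station head (423,274), beaker (289,243) and petri dish (229,257). I'll zoom in to measure them.

```bash
cat > h.py <<'E'
import numpy as np, cv2
from scipy.spatial.transform import Rotation as R
from workcell import read_state, capture, r
def ray(c,u,v):
    K=c["K"];P=c["pose"]
    d=P[:3,:3]@np.array([(u-K[0,2])/K[0,0],(v-K[1,2])/K[1,1],1.]); return P[:3,3],d
def onz(c,u,v,z):
    o,d=ray(c,u,v); return (o+d*(z-o[2])/d[2])
def proj(c,p):
    P=c["pose"];K=c["K"];q=P[:3,:3].T@(np.asarray(p)-P[:3,3]); return K[0,0]*q[0]/q[2]+K[0,2],K[1,1]*q[1]/q[2]+K[1,2]
def rot(s): w,x,y,z=s["tool_rot"]; return R.from_quat([x,y,z,w])
E
python3 - <<'E'
from h import *
s=read_state(); print(rot(s).as_matrix().round(3))
c=capture("top"); im=c["image"][:,:,::-1]
crop=im[180:340,200:460]; cv2.imwrite("pics/top_z.png",cv2.resize(crop,None,fx=3,fy=3,interpolation=cv2.INTER_CUBIC))
c=capture("scene"); im=c["image"][:,:,::-1]
crop=im[170:370,240:440]; cv2.imwrite("pics/scene_z.png",cv2.resize(crop,None,fx=3,fy=3,interpolation=cv2.INTER_CUBIC))
E
```

```text
[[-0.938 -0.     0.346]
 [-0.346  0.001 -0.938]
 [-0.    -1.    -0.001]]
```

View pics/top_z.png

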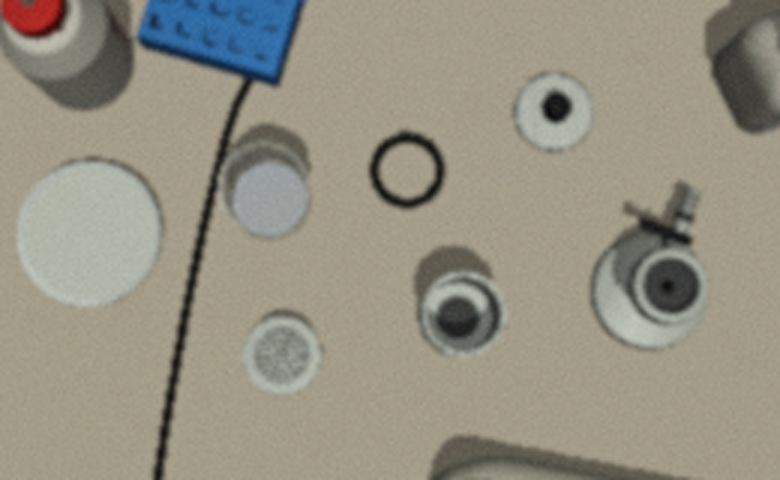

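View pics/scene_z.png

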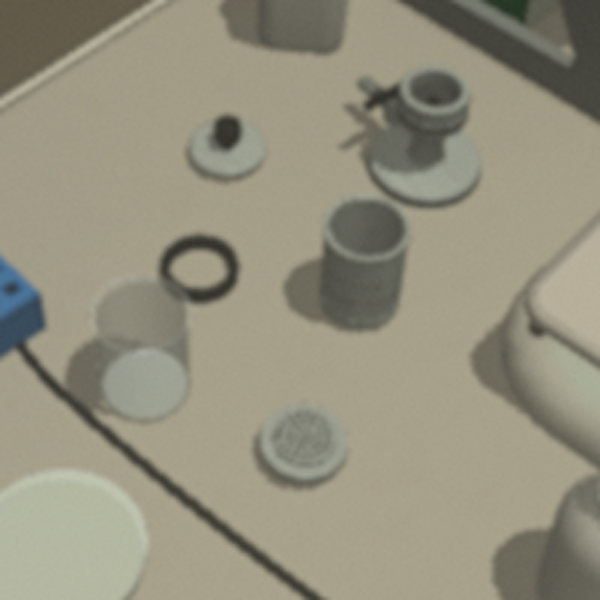

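```bash
python3 - <<'E'
from h import *
T=capture("top");S=capture("scene")
def tri(a,b):
    o1,d1=ray(T,*a);o2,d2=ray(S,*b)
    A=np.stack([d1,-d2],1);t=np.linalg.lstsq(A,o2-o1,rcond=None)[0]
    p,q=o1+d1*t[0],o2+d2*t[1]; return (p+q)/2,np.linalg.norm(p-q)
tz=lambda x,y:(x/3+200-1/3,y/3+180-1/3); sz=lambda x,y:(x/3+240-1/3,y/3+170-1/3)
pts={"disc top":(tz(282,352),sz(303,438),.017),"ring top":(tz(407,169),sz(200,267),.007),"funnel rim":(tz(462,312),sz(366,228),.07),
"knob":(tz(556,106),sz(227,127),.0265),"lidplate":(tz(553,111),sz(227,148),.0105),"head":(tz(669,286),sz(434,96),.07),"beaker base/top":(tz(270,200),sz(145,384),0),"petri":(tz(90,232),sz(62,540),.016)}
for k,(a,b,z) in pts.items():
    p,e=tri(a,b); print(k,p.round(4),round(e,4),"top@z",onz(T,*a,z)[:2].round(4),"scene@z",onz(S,*b,z)[:2].round(4))
E
```

```text
disc top [0.4599 0.4384 0.014 ] 0.0024 top@z [0.461  0.4387] scene@z [0.4579 0.4398]
ring top [0.5729 0.357  0.0049] 0.0026 top@z [0.5739 0.3576] scene@z [0.5708 0.3581]
funnel rim [0.4795 0.3299 0.0679] 0.0021 top@z [0.4805 0.3304] scene@z [0.4779 0.3313]
knob [0.6069 0.2644 0.0261] 0.0019 top@z [0.6077 0.2648] scene@z [0.6058 0.2644]
lidplate [0.6073 0.2636 0.0059] 0.002 top@z [0.6074 0.2646] scene@z [0.6042 0.2671]
head [0.492  0.2083 0.0622] 0.001 top@z [0.4921 0.2101] scene@z [0.489  0.2159]
beaker base/top [0.5567 0.4446 0.003 ] 0.0012 top@z [0.5576 0.445 ] scene@z [0.5573 0.4427]
petri [0.5375 0.5562 0.0174] 0.0028 top@z [0.539 0.557] scene@z [0.5367 0.5551]
```

```bash
cat >> h.py <<'E'
def plan(targets,n=True):
    """targets: list of (x,y,z,jaw_angle_deg or None) tool pointing down; prints rows in units"""
    s=read_state(); A=rot(s); p=s["tcp_pos"]; m=A.as_matrix()
    print("t",round(s["t"],2),"p",p.round(4),"jaw",round(np.degrees(np.arctan2(m[1,2],m[0,2])),2),"tiltcos",m[2,1].round(5),"op",round(s["opening"],4),"F",s["force"].round(1))
    for t in targets:
        d=m.T@(np.array(t[:3])-p)/.2
        if t[3] is None: rv=np.zeros(3)
        else:
            a=np.radians(t[3]); z=np.array([np.cos(a),np.sin(a),0]); y=np.array([0,0,-1.]); B=np.stack([np.cross(y,z),y,z],1)
            rv=R.from_matrix(m.T@B).as_rotvec()/(np.pi/4)
        print("  x %.4f y %.4f z %.4f  rx %.4f ry %.4f rz %.4f"%(*d,*rv))
E
python3 -c "
from h import *
plan([(.2,-.54,.41,None),(.3,-.38,.41,-50)])"
```

```text
t 0.35 p [ 0.1992 -0.5392  0.2144] jaw -69.73 tiltcos -1.0 op 0.0919 F [-0.7  0.3 -0.2]
  x -0.0026 y -0.9781 z 0.0046  rx 0.0000 ry 0.0000 rz 0.0000
  x -0.7488 y -0.9778 z -0.5726  rx 0.0005 ry -0.4384 rz -0.0002
```

{"api": "step_arm", "payload": {
  "motion": [
    {"y":-0.2},
    {"y":-0.4},
    {"y":-0.6},
    {"y":-0.8},
    {"y":-0.98},
    {"x":-0.15,"y":-0.98,"z":-0.11,"ry":-0.1},
    {"x":-0.3,"y":-0.98,"z":-0.23,"ry":-0.2},
    {"x":-0.45,"y":-0.98,"z":-0.34,"ry":-0.3},
    {"x":-0.6,"y":-0.98,"z":-0.46,"ry":-0.4},
    {"x":-0.75,"y":-0.98,"z":-0.57,"ry":-0.44},
    {"x":-0.75,"y":-0.98,"z":-0.57,"ry":-0.44}
  ]
}}

```text
invalid input at $.motion[0]: expected keys x, y, z, rx, ry, rz
```

```bash
python3 -c "
from h import *
plan([(.38,-.22,.45,-40),(.42,-.20,.45,-30)])"
```

```text
t 0.35 p [ 0.1992 -0.5392  0.2144] jaw -69.73 tiltcos -1.0 op 0.0919 F [-0.7  0.3 -0.2]
  x -1.4012 y -1.1774 z -1.1845  rx 0.0005 ry -0.6606 rz -0.0003
  x -1.6235 y -1.1774 z -1.2090  rx 0.0005 ry -0.8828 rz -0.0003
```

{"api": "step_arm", "payload": {
  "motion": [
    {"x":0,"y":-0.98,"z":0,"rx":0,"ry":0,"rz":0},
    {"x":0,"y":-0.98,"z":0,"rx":0,"ry":0,"rz":0},
    {"x":0,"y":-0.98,"z":0,"rx":0,"ry":0,"rz":0},
    {"x":0,"y":-0.98,"z":0,"rx":0,"ry":0,"rz":0},
    {"x":0,"y":-0.98,"z":0,"rx":0,"ry":0,"rz":0},
    {"x":-0.75,"y":-0.98,"z":-0.57,"rx":0,"ry":-0.44,"rz":0},
    {"x":-0.75,"y":-0.98,"z":-0.57,"rx":0,"ry":-0.44,"rz":0},
    {"x":-0.75,"y":-0.98,"z":-0.57,"rx":0,"ry":-0.44,"rz":0},
    {"x":-0.75,"y":-0.98,"z":-0.57,"rx":0,"ry":-0.44,"rz":0},
    {"x":-0.75,"y":-0.98,"z":-0.57,"rx":0,"ry":-0.44,"rz":0},
    {"x":-0.75,"y":-0.98,"z":-0.57,"rx":0,"ry":-0.44,"rz":0}
  ]
}}

```text
t: 1.27
tcp_pos: [0.3025, -0.3773, 0.4116]
tool_rot: [-0.244, 0.243, -0.663, 0.664]
force: [-0.5, 0.6, -0.5]
opening: 0.0919
```

```bash
python3 -c "
from h import *
plan([(.4,-.22,.45,-35),(.45,-.20,.45,-30)])"
```

```text
t 1.27 p [ 0.3025 -0.3773  0.4116] jaw -49.65 tiltcos -1.0 op 0.0919 F [-0.5  0.6 -0.5]
  x -0.8807 y -0.1917 z -0.2833  rx -0.0022 ry -0.3255 rz -0.0009
  x -1.1360 y -0.1913 z -0.1976  rx -0.0022 ry -0.4366 rz -0.0008
```

{"api": "step_arm", "payload": {
  "motion": [
    {"x":-0.98,"y":-0.2,"z":-0.3,"rx":0,"ry":-0.4,"rz":0},
    {"x":-0.98,"y":-0.2,"z":-0.3,"rx":0,"ry":-0.4,"rz":0},
    {"x":-0.98,"y":-0.2,"z":-0.3,"rx":0,"ry":-0.4,"rz":0},
    {"x":-0.98,"y":-0.2,"z":-0.3,"rx":0,"ry":-0.4,"rz":0},
    {"x":-0.98,"y":-0.2,"z":-0.3,"rx":0,"ry":-0.4,"rz":0},
    {"x":-0.98,"y":-0.2,"z":-0.3,"rx":0,"ry":-0.4,"rz":0}
  ]
}}

```text
t: 1.77
tcp_pos: [0.4155, -0.2008, 0.4537]
tool_rot: [-0.348, 0.345, -0.615, 0.618]
force: [0.1, -0.5, 0.9]
opening: 0.0919
```

```bash
python3 -c "
from h import *
plan([(.46,-.05,.45,-16)])"
```

```text
t 1.77 p [ 0.4155 -0.2008  0.4537] jaw -31.28 tiltcos -0.99998 op 0.0919 F [ 0.1 -0.5  0.9]
  x -0.7598 y 0.0191 z -0.2011  rx -0.0070 ry -0.3396 rz -0.0016
```

{"api": "step_arm", "payload": {
  "motion": [
    {"x":-1,"y":0,"z":-0.25,"rx":0,"ry":-0.34,"rz":0},
    {"x":-1,"y":0,"z":-0.25,"rx":0,"ry":-0.34,"rz":0},
    {"x":-1,"y":0,"z":-0.25,"rx":0,"ry":-0.34,"rz":0},
    {"x":-1,"y":0,"z":-0.25,"rx":0,"ry":-0.34,"rz":0},
    {"x":-1,"y":0,"z":-0.25,"rx":0,"ry":-0.34,"rz":0},
    {"x":-1,"y":0,"z":-0.25,"rx":0,"ry":-0.34,"rz":0}
  ]
}}

```text
t: 2.27
tcp_pos: [0.4776, 0.0008, 0.4537]
tool_rot: [-0.43, 0.426, -0.562, 0.564]
force: [0.4, 0.6, 0.6]
opening: 0.0916
```

```bash
python3 -c "
from h import *
plan([(.46,.16,.45,-16)])"
```

```text
t 2.27 p [0.4776 0.0008 0.4537] jaw -15.58 tiltcos -0.99998 op 0.0916 F [0.4 0.6 0.6]
  x -0.7433 y 0.0188 z -0.2986  rx -0.0069 ry 0.0093 rz -0.0034
```

{"api": "step_arm", "payload": {
  "motion": [
    {"x":-0.9,"y":0.0,"z":-0.3,"rx":0,"ry":0,"rz":0},
    {"x":-0.9,"y":0.0,"z":-0.3,"rx":0,"ry":0,"rz":0},
    {"x":-0.9,"y":0.0,"z":-0.3,"rx":0,"ry":0,"rz":0},
    {"x":-0.9,"y":0,"z":-0.3,"rx":0,"ry":0,"rz":0},
    {"x":-0.9,"y":0.0,"z":-0.3,"rx":0,"ry":0,"rz":0},
    {"x":-0.9,"y":0.0,"z":-0.3,"rx":0,"ry":0,"rz":0}
  ]
}}

```text
t: 2.77
tcp_pos: [0.468, 0.193, 0.4533]
tool_rot: [-0.431, 0.427, -0.562, 0.563]
force: [-0.7, -0.5, -0.4]
opening: 0.0918
```

```bash
python3 -c "
from h import *
plan([(.46,.44,.25,-16)])
c=capture('wrist'); cv2.imwrite('pics/w1.png',c['image'][:,:,::-1]); print(c['pose'].round(3))"
```

```text
t 2.77 p [0.468  0.193  0.4533] jaw -15.32 tiltcos -0.99999 op 0.0918 F [-0.7 -0.5 -0.4]
  x -1.1772 y 1.0187 z -0.3692  rx -0.0055 ry 0.0152 rz -0.0043
[[ 0.965 -0.255 -0.067  0.488]
 [-0.263 -0.928 -0.263  0.267]
 [ 0.005  0.271 -0.963  0.624]
 [ 0.     0.     0.     1.   ]]
```

View pics/w1.png

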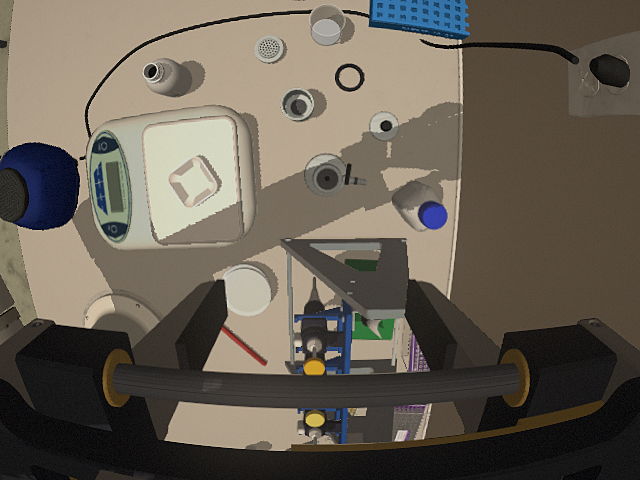

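```bash
cat >> h.py <<'E'
def wray(c,u,v):
    K=c["K"];P=c["pose"]; a=(u-K[0,2])/K[0,0]; b=(v-K[1,2])/K[1,1]; t=np.hypot(a,b)
    s=np.sin(t)/t if t>1e-9 else 1
    return P[:3,3],P[:3,:3]@np.array([a*s,b*s,np.cos(t)])
def wonz(c,u,v,z):
    o,d=wray(c,u,v); return o+d*(z-o[2])/d[2]
def wproj(c,p):
    P=c["pose"];K=c["K"];q=P[:3,:3].T@(np.asarray(p)-P[:3,3]); rr=np.hypot(q[0],q[1]); t=np.arctan2(rr,q[2])
    return K[0,0]*q[0]/rr*t+K[0,2],K[1,1]*q[1]/rr*t+K[1,2]
E
python3 - <<'E'
from h import *
c=capture("wrist"); im=c["image"][:,:,::-1].copy()
est={"disc":(.4599,.4384,.015,.024),"ring":(.5729,.357,.01,.024),"funnel":(.4795,.33,.07,.025),"lid":(.607,.2644,.0105,.025),"head":(.492,.2095,.07,.022)}
for k,(x,y,z,rad) in est.items():
    print(k,np.round(wproj(c,(x,y,z)),1))
big=cv2.resize(im[30:210,240:420],None,fx=4,fy=4,interpolation=cv2.INTER_CUBIC)[:600]
cv2.imwrite("pics/w1z.png",cv2.resize(im[20:210,240:420],None,fx=3.15,fy=3.15,interpolation=cv2.INTER_CUBIC))
E
```

```text
disc [268.3  46.3]
ring [348.7  74.5]
funnel [295.9 100.5]
lid [383.3 123.3]
head [325.8 175.8]
```

View pics/w1z.png

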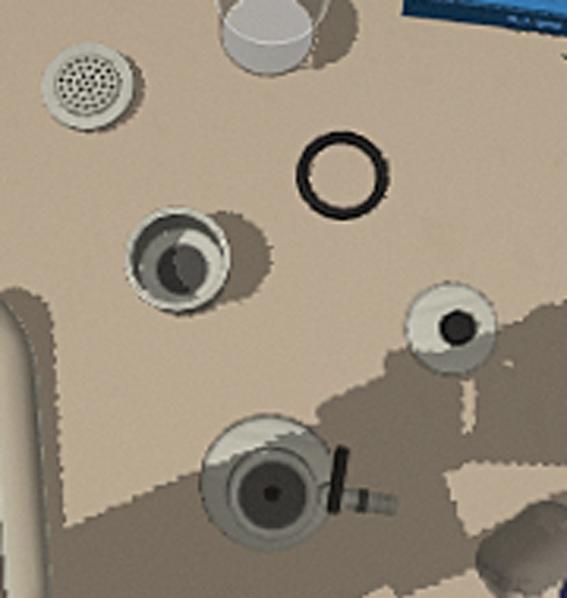

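{"api": "step_arm", "payload": {
  "motion": [
    {"x":-1,"y":0.3,"z":-0.35,"rx":-0.005,"ry":0,"rz":-0.004},
    {"x":-1,"y":0.3,"z":-0.35,"rx":-0.005,"ry":0,"rz":-0.004},
    {"x":-1,"y":0.3,"z":-0.35,"rx":-0.005,"ry":0,"rz":-0.004},
    {"x":-1,"y":0.3,"z":-0.35,"rx":-0.005,"ry":0,"rz":-0.004},
    {"x":-1,"y":0.3,"z":-0.35,"rx":-0.005,"ry":0,"rz":-0.004},
    {"x":-1,"y":1.0,"z":-0.35,"rx":-0.005,"ry":0,"rz":-0.004},
    {"x":-1,"y":1.0,"z":-0.35,"rx":-0.005,"ry":0,"rz":-0.004},
    {"x":-1,"y":1.0,"z":-0.35,"rx":-0.005,"ry":0,"rz":-0.004},
    {"x":-1,"y":1.0,"z":-0.35,"rx":-0.005,"ry":0,"rz":-0.004},
    {"x":-1,"y":1.0,"z":-0.35,"rx":-0.005,"ry":0,"rz":-0.004}
  ]
}}

```text
t: 3.7
tcp_pos: [0.4545, 0.3973, 0.2464]
tool_rot: [-0.423, 0.432, -0.563, 0.564]
force: [0.4, -0.4, -0.3]
opening: 0.0921
```

```bash
python3 -c "
from h import *
plan([(.46,.438,.12,-16)])"
```

```text
t 3.7 p [0.4545 0.3973 0.2464] jaw -15.69 tiltcos -0.99992 op 0.0921 F [ 0.4 -0.4 -0.3]
  x -0.2102 y 0.6301 z -0.0242  rx 0.0083 ry 0.0070 rz 0.0136
```

{"api": "step_arm", "payload": {
  "motion": [
    {"x":-0.21,"y":0.63,"z":-0.024,"rx":0.008,"ry":0.007,"rz":0.014},
    {"x":-0.21,"y":0.63,"z":-0.024,"rx":0.008,"ry":0.007,"rz":0.014},
    {"x":-0.21,"y":0.63,"z":-0.024,"rx":0.008,"ry":0.007,"rz":0.014},
    {"x":-0.21,"y":0.63,"z":-0.024,"rx":0.008,"ry":0.007,"rz":0.014},
    {"x":-0.21,"y":0.63,"z":-0.024,"rx":0.008,"ry":0.007,"rz":0.014},
    {"x":-0.21,"y":0.63,"z":-0.024,"rx":0.008,"ry":0.007,"rz":0.014}
  ]
}}

```text
t: 4.2
tcp_pos: [0.4618, 0.4375, 0.1221]
tool_rot: [-0.426, 0.425, -0.565, 0.565]
force: [0.3, 1.4, 0.5]
opening: 0.0916
```

```bash
python3 -c "
from h import *
s=read_state(); plan([(.46,.438,.12,-16)])
c=capture('wrist'); cv2.imwrite('pics/w2.png',c['image'][:,:,::-1]); print(wproj(c,s['tcp_pos']),wproj(c,(.46,.438,.015)))"
```

```text
t 4.2 p [0.4618 0.4375 0.1221] jaw -16.05 tiltcos -1.0 op 0.0916 F [0.3 1.4 0.5]
  x 0.0001 y 0.0106 z -0.0091  rx -0.0017 ry -0.0011 rz -0.0018
(np.float64(314.0853589474494), np.float64(298.2983936244514)) (np.float64(312.0680462086788), np.float64(241.14676266574065))
```

View pics/w2.png

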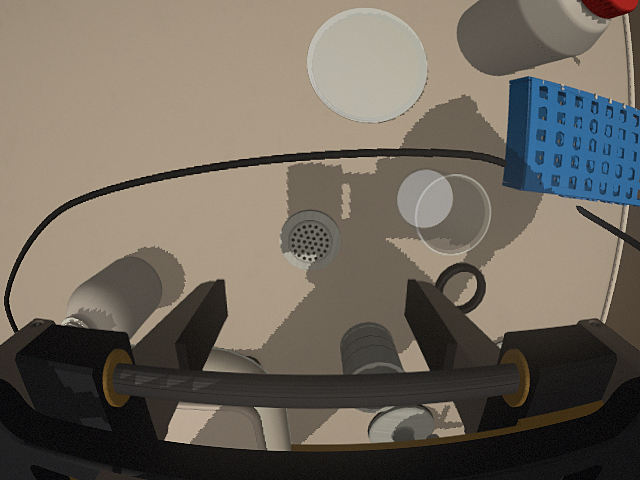

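```bash
python3 -c "
from h import *
im=cv2.imread('pics/w2.png')[200:280,270:350]; cv2.imwrite('pics/w2z.png',cv2.resize(im,None,fx=7,fy=7,interpolation=cv2.INTER_CUBIC))"
```

```text
(no output)
```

View pics/w2z.png

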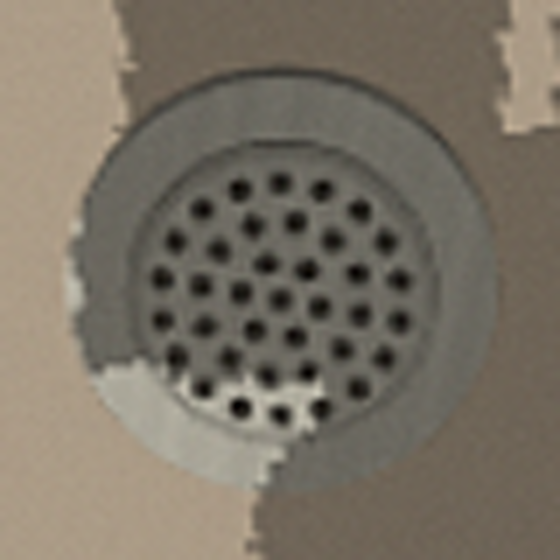

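```bash
python3 -c "
from h import *
c=capture('wrist'); print(wonz(c,309.6,242.3,.019).round(4))
plan([(.4597,.4367,.06,-16)])"
```

```text
[0.4591 0.4391 0.019 ]
t 4.3 p [0.4627 0.4385 0.1242] jaw -16.05 tiltcos -0.99998 op 0.0918 F [-0.   0.3  0.9]
  x 0.0142 y 0.3210 z -0.0133  rx -0.0053 ry -0.0011 rz -0.0061
```

```bash
python3 -c "
from h import *
plan([(.4593,.439,.05,-16),(.4593,.439,.005,-16)])"
```

```text
t 4.3 p [0.4627 0.4385 0.1242] jaw -16.05 tiltcos -0.99998 op 0.0918 F [-0.   0.3  0.9]
  x 0.0039 y 0.3710 z -0.0186  rx -0.0053 ry -0.0011 rz -0.0061
  x 0.0050 y 0.5960 z -0.0195  rx -0.0053 ry -0.0011 rz -0.0061
```

{"api": "step_arm", "payload": {
  "motion": [
    {"x":0.004,"y":0.2,"z":-0.019,"rx":-0.005,"ry":0,"rz":-0.006},
    {"x":0.004,"y":0.35,"z":-0.019,"rx":-0.005,"ry":0,"rz":-0.006},
    {"x":0.004,"y":0.45,"z":-0.019,"rx":-0.005,"ry":0,"rz":-0.006},
    {"x":0.004,"y":0.5,"z":-0.019,"rx":-0.005,"ry":0,"rz":-0.006},
    {"x":0.004,"y":0.55,"z":-0.019,"rx":-0.005,"ry":0,"rz":-0.006},
    {"x":0.004,"y":0.57,"z":-0.019,"rx":-0.005,"ry":0,"rz":-0.006},
    {"x":0.004,"y":0.57,"z":-0.019,"rx":-0.005,"ry":0,"rz":-0.006},
    {"x":0.004,"y":0.57,"z":-0.019,"rx":-0.005,"ry":0,"rz":-0.006}
  ]
}}

```text
t: 4.97
tcp_pos: [0.4605, 0.4398, 0.0119]
tool_rot: [-0.426, 0.424, -0.565, 0.565]
force: [-0.2, 0.5, -0.4]
opening: 0.0921
```

```bash
python3 -c "
from h import *
plan([(.4593,.439,.006,-16)])
c=capture('wrist'); cv2.imwrite('pics/w3.png',c['image'][:,:,::-1])
plan([(.4593,.439,.006,-16)])"
```

```text
t 4.97 p [0.4605 0.4398 0.0119] jaw -16.05 tiltcos -1.0 op 0.0921 F [-0.2  0.5 -0.4]
  x 0.0057 y 0.0293 z -0.0049  rx -0.0025 ry -0.0010 rz -0.0026
t 5.02 p [0.4606 0.4399 0.012 ] jaw -16.05 tiltcos -1.0 op 0.0919 F [1.1 0.  0.2]
  x 0.0061 y 0.0298 z -0.0050  rx -0.0026 ry -0.0011 rz -0.0029
```

View pics/w3.png

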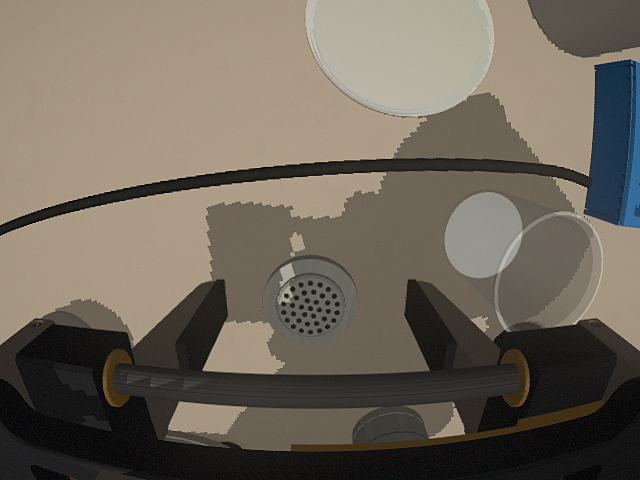

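```bash
python3 -c "
from h import *
im=cv2.imread('pics/w3.png')[250:350,260:360]; cv2.imwrite('pics/w3z.png',cv2.resize(im,None,fx=6,fy=6,interpolation=cv2.INTER_CUBIC))"
```

```text
(no output)
```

View pics/w3z.png

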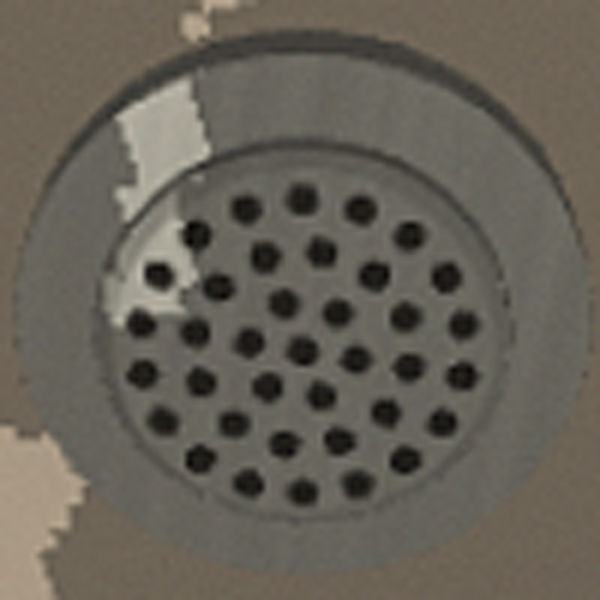

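```bash
python3 -c "
from h import *
c=capture('wrist'); p=wonz(c,309.9,308.25,.019); print(p.round(4)); s=read_state(); print(s['tcp_pos'],wproj(c,(s['tcp_pos'][0],s['tcp_pos'][1],.019)))
plan([(p[0],p[1],.006,-16)])"
```

```text
[0.458  0.4384 0.019 ]
[0.46049406 0.43985907 0.01186558] (np.float64(313.9316585123032), np.float64(304.32875422424513))
t 5.07 p [0.4605 0.4399 0.0119] jaw -16.05 tiltcos -1.0 op 0.0918 F [ 0.1  0.2 -0. ]
  x 0.0107 y 0.0293 z -0.0099  rx -0.0025 ry -0.0010 rz -0.0028
```

{"api": "step_arm", "payload": {
  "motion": [
    {"x":0.01,"y":0.028,"z":-0.009,"rx":-0.002,"ry":0,"rz":-0.003},
    {"x":0.01,"y":0.028,"z":-0.009,"rx":-0.002,"ry":0,"rz":-0.003},
    {"x":0.01,"y":0.028,"z":-0.009,"rx":-0.002,"ry":0,"rz":-0.003},
    {"x":0.01,"y":0.028,"z":-0.009,"rx":-0.002,"ry":0,"rz":-0.003}
  ]
}}

```text
t: 5.4
tcp_pos: [0.4582, 0.4385, 0.0063]
tool_rot: [-0.425, 0.425, -0.565, 0.565]
force: [-0.1, -0.4, 0.0]
opening: 0.0922
```

{"api": "step_arm", "payload": {
  "motion": [
    {"x":0,"y":0,"z":0,"rx":0,"ry":0,"rz":0},
    {"x":0,"y":0,"z":0,"rx":0,"ry":0,"rz":0},
    {"x":0,"y":0,"z":0,"rx":0,"ry":0,"rz":0},
    {"x":0,"y":0,"z":0,"rx":0,"ry":0,"rz":0},
    {"x":0,"y":0,"z":0,"rx":0,"ry":0,"rz":0},
    {"x":0,"y":0,"z":0,"rx":0,"ry":0,"rz":0},
    {"x":0,"y":0,"z":0,"rx":0,"ry":0,"rz":0},
    {"x":0,"y":0,"z":0,"rx":0,"ry":0,"rz":0},
    {"x":0,"y":0,"z":0,"rx":0,"ry":0,"rz":0},
    {"x":0,"y":0,"z":0,"rx":0,"ry":0,"rz":0}
  ],
  "hand": -1,
  "squeeze": 20
}}

```text
t: 6.23
tcp_pos: [0.4581, 0.4384, 0.0063]
tool_rot: [-0.425, 0.425, -0.565, 0.565]
force: [-0.3, -0.0, 0.1]
opening: 0.046
```

```bash
python3 -c "
from h import *
plan([(.4593,.439,.15,-16)])
c=capture('wrist'); cv2.imwrite('pics/w4.png',c['image'][:,:,::-1]); im=c['image'][250:350,260:360,::-1]; cv2.imwrite('pics/w4z.png',cv2.resize(im,None,fx=6,fy=6,interpolation=cv2.INTER_CUBIC))"
```

```text
t 6.23 p [0.4581 0.4384 0.0063] jaw -16.04 tiltcos -1.0 op 0.046 F [-0.3 -0.   0.1]
  x -0.0041 y -0.7185 z 0.0051  rx -0.0005 ry -0.0009 rz 0.0003
```

View pics/w4z.png

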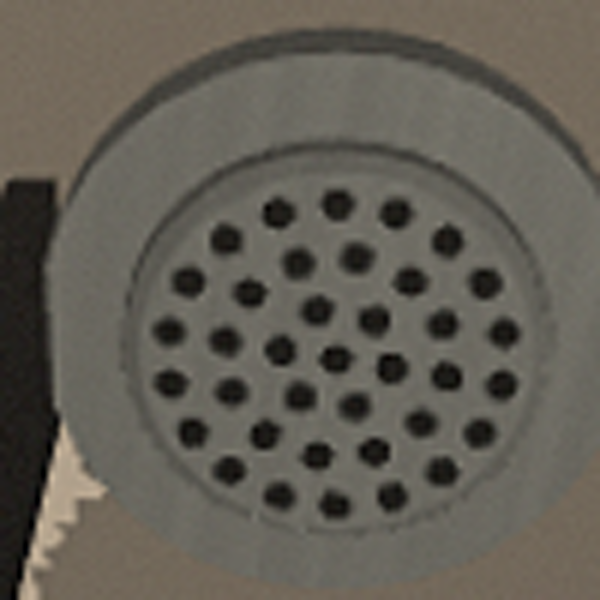

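```bash
python3 -c "
from h import *
c=capture('wrist'); s=read_state(); m=rot(s).as_matrix()
for z in (.019,): 
  p=wonz(c,315.6,309.6,z); print(p.round(4),'tool frame off (mm)',(m.T@(p-s['tcp_pos'])*1e3).round(2))
print(s['force'],s['opening'])"
```

```text
[0.4588 0.4381 0.019 ] tool frame off (mm) [  0.09 -12.75   0.74]
[1.3060659  0.5331362  0.43953246] 0.046067744498386375
```

{"api": "step_arm", "payload": {
  "motion": [
    {"x":0,"y":-0.1,"z":0,"rx":0,"ry":0,"rz":0},
    {"x":0,"y":-0.3,"z":0,"rx":0,"ry":0,"rz":0},
    {"x":0,"y":-0.5,"z":0,"rx":0,"ry":0,"rz":0},
    {"x":0,"y":-0.7,"z":0,"rx":0,"ry":0,"rz":0},
    {"x":0,"y":-0.72,"z":0,"rx":0,"ry":0,"rz":0},
    {"x":0,"y":-0.72,"z":0,"rx":0,"ry":0,"rz":0}
  ]
}}

```text
t: 6.83
tcp_pos: [0.4602, 0.4399, 0.1543]
tool_rot: [-0.428, 0.423, -0.565, 0.565]
force: [-0.4, 1.1, -1.0]
opening: 0.0466
```

```bash
python3 -c "
from h import *
plan([(.475,.32,.17,-16),(.49,.25,.17,-16)])
c=capture('wrist'); cv2.imwrite('pics/w5.png',c['image'][:,:,::-1])"
```

```text
t 6.83 p [0.4602 0.4399 0.1543] jaw -16.04 tiltcos -0.99997 op 0.0466 F [-0.4  1.1 -1. ]
  x 0.5552 y -0.0801 z 0.2372  rx -0.0069 ry -0.0009 rz -0.0070
  x 0.8708 y -0.0809 z 0.4060  rx -0.0069 ry -0.0009 rz -0.0070
```

View pics/w5.png

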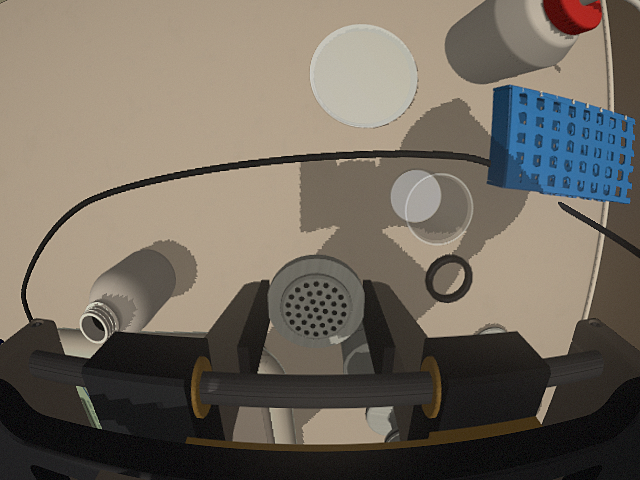

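{"api": "step_arm", "payload": {
  "motion": [
    {"x":0.2,"y":-0.15,"z":0.1,"rx":-0.007,"ry":0,"rz":-0.007},
    {"x":0.4,"y":-0.3,"z":0.2,"rx":-0.007,"ry":0,"rz":-0.007},
    {"x":0.6,"y":-0.45,"z":0.3,"rx":-0.007,"ry":0,"rz":-0.007},
    {"x":0.8,"y":-0.6,"z":0.4,"rx":-0.007,"ry":0,"rz":-0.007},
    {"x":0.95,"y":-0.73,"z":0.48,"rx":-0.007,"ry":0,"rz":-0.007},
    {"x":1.0,"y":-0.75,"z":0.5,"rx":-0.007,"ry":0,"rz":-0.007},
    {"x":1.0,"y":-0.75,"z":0.5,"rx":-0.007,"ry":0,"rz":-0.007},
    {"x":1.0,"y":-0.75,"z":0.5,"rx":-0.007,"ry":0,"rz":-0.007}
  ]
}}

```text
t: 7.55
tcp_pos: [0.5003, 0.2157, 0.3014]
tool_rot: [-0.422, 0.426, -0.565, 0.566]
force: [0.6, -0.4, -0.4]
opening: 0.0465
```

```bash
python3 -c "
from h import *
plan([(.495,.2,.30,-16)])
c=capture('wrist'); cv2.imwrite('pics/w6.png',c['image'][:,:,::-1])
plan([(.495,.2,.30,-16)])"
```

```text
t 7.55 p [0.5003 0.2157 0.3014] jaw -16.3 tiltcos -0.99998 op 0.0465 F [ 0.6 -0.4 -0.4]
  x 0.0828 y 0.0073 z -0.0036  rx 0.0033 ry -0.0066 rz 0.0065
t 7.6 p [0.4992 0.2175 0.2996] jaw -16.21 tiltcos -0.99997 op 0.0462 F [ 0.9  0.4 -1.3]
  x 0.0899 y -0.0017 z 0.0042  rx 0.0071 ry -0.0047 rz 0.0064
```

View pics/w6.png

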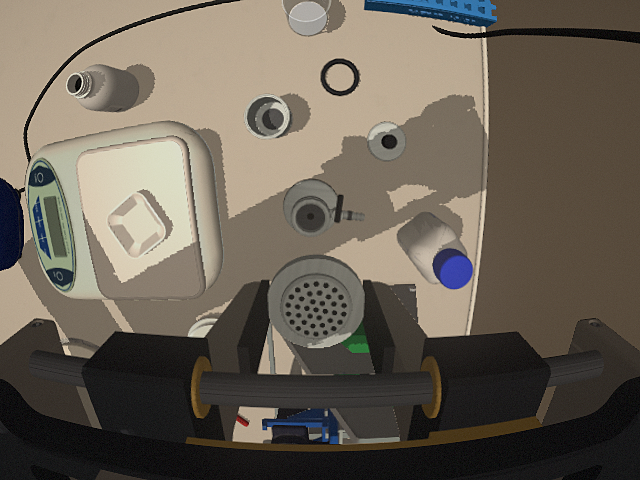

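{"api": "step_arm", "payload": {
  "motion": [
    {"x":0.09,"y":0.2,"z":-0.02,"rx":0.005,"ry":-0.005,"rz":0.006},
    {"x":0.09,"y":0.4,"z":-0.02,"rx":0.005,"ry":-0.005,"rz":0.006},
    {"x":0.09,"y":0.4,"z":-0.02,"rx":0.005,"ry":-0.005,"rz":0.006},
    {"x":0.09,"y":0.4,"z":-0.02,"rx":0.005,"ry":-0.005,"rz":0.006},
    {"x":0.09,"y":0.4,"z":-0.02,"rx":0.005,"ry":-0.005,"rz":0.006},
    {"x":0.09,"y":0.4,"z":-0.02,"rx":0.005,"ry":-0.005,"rz":0.006}
  ]
}}

```text
t: 8.1
tcp_pos: [0.4912, 0.2022, 0.2221]
tool_rot: [-0.427, 0.425, -0.564, 0.565]
force: [-0.6, -0.2, -0.0]
opening: 0.0465
```

```bash
python3 -c "
from h import *
plan([(.495,.2,.30,-16)])
c=capture('wrist'); cv2.imwrite('pics/w7.png',c['image'][:,:,::-1]); im=c['image'][170:270,270:370,::-1]; cv2.imwrite('pics/w7z.png',cv2.resize(im,None,fx=6,fy=6,interpolation=cv2.INTER_CUBIC))
plan([])"
```

```text
t 8.1 p [0.4912 0.2022 0.2221] jaw -15.92 tiltcos -1.0 op 0.0465 F [-0.6 -0.2 -0. ]
  x 0.0046 y -0.3897 z 0.0216  rx -0.0021 ry 0.0017 rz -0.0020
t 8.15 p [0.4914 0.202  0.2223] jaw -15.94 tiltcos -1.0 op 0.0459 F [-0.3 -0.1 -0.9]
```

View pics/w7z.png

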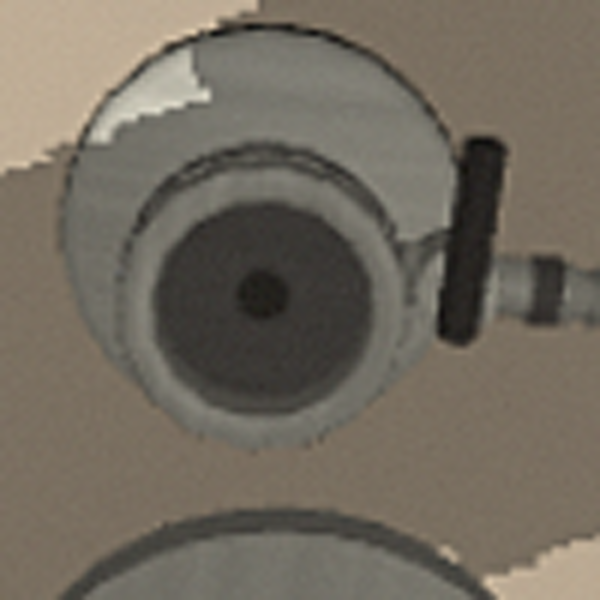

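```bash
python3 -c "
from h import *
c=capture('wrist'); s=read_state(); m=rot(s).as_matrix(); p=wonz(c,313.6,220.75,.07); print(p.round(4),'tool off',(m.T@(p-s['tcp_pos'])*1e3).round(2))
q=p-.0009*m[:,2]; print(q.round(4)); plan([(q[0],q[1],.10,-16),(q[0],q[1],.076,-16)])"
```

```text
[0.4925 0.2082 0.07  ] tool off [ -6.19 152.23  -1.01]
[0.4917 0.2085 0.07  ]
t 8.2 p [0.4914 0.2018 0.2222] jaw -15.95 tiltcos -1.0 op 0.0463 F [0.4 0.2 0.3]
  x -0.0312 y 0.6111 z -0.0092  rx -0.0029 ry 0.0011 rz -0.0022
  x -0.0310 y 0.7311 z -0.0095  rx -0.0029 ry 0.0011 rz -0.0022
```

```bash
python3 -c "
from h import *
c=capture('wrist'); P=np.array([[ 0.965,-0.255,-0.067,0.488],[-0.263,-0.928,-0.263,0.267],[0.005,0.271,-0.963,0.624],[0,0,0,1.]])
u,_,v=np.linalg.svd(P[:3,:3]); P[:3,:3]=u@v
c=dict(K=c['K'],pose=P)
f=lambda x,y:(240+(x+.5)/3.15-.5,20+(y+.5)/3.15-.5)
X=np.array([-.276,-.961]);Z=np.array([.961,-.276])
d=wonz(c,*f(88,84),.019)[:2]; h=wonz(c,*f(269,493),.07)[:2]
for n,p in dict(disc=d,head=h,fun=wonz(c,*f(178,260),.07)[:2],ring=wonz(c,*f(343,176),.008)[:2],lid=wonz(c,*f(451,329),.0105)[:2],knob=wonz(c,*f(458,326),.0305)[:2]).items(): print(n,p.round(4))
e=d-np.array([.4573,.4386]); print('disc err tool x,z mm',e@X*1e3,e@Z*1e3,'depth .6')
print('head-disc',(h-d).round(4))
"
```

```text
disc [0.458  0.4402]
head [0.4903 0.2119]
fun [0.4784 0.33  ]
ring [0.5717 0.3586]
lid [0.6053 0.2661]
knob [0.6054 0.2668]
disc err tool x,z mm -1.768412547374884 0.2118425976332172 depth .6
head-disc [ 0.0323 -0.2284]
```

```bash
python3 -c "
from h import *
plan([(.4902,.2092,.09,-16)])"
```

```text
t 8.25 p [0.4912 0.2017 0.2219] jaw -15.96 tiltcos -1.0 op 0.0465 F [-0.2 -0.3 -1.1]
  x -0.0337 y 0.6595 z -0.0161  rx -0.0023 ry 0.0009 rz -0.0018
```

{"api": "step_arm", "payload": {
  "motion": [
    {"x":-0.034,"y":0.2,"z":-0.016,"rx":-0.002,"ry":0,"rz":-0.002},
    {"x":-0.034,"y":0.4,"z":-0.016,"rx":-0.002,"ry":0,"rz":-0.002},
    {"x":-0.034,"y":0.55,"z":-0.016,"rx":-0.002,"ry":0,"rz":-0.002},
    {"x":-0.034,"y":0.64,"z":-0.016,"rx":-0.002,"ry":0,"rz":-0.002},
    {"x":-0.034,"y":0.66,"z":-0.016,"rx":-0.002,"ry":0,"rz":-0.002},
    {"x":-0.034,"y":0.66,"z":-0.016,"rx":-0.002,"ry":0,"rz":-0.002},
    {"x":-0.034,"y":0.66,"z":-0.016,"rx":-0.002,"ry":0,"rz":-0.002}
  ]
}}

```text
t: 8.83
tcp_pos: [0.4918, 0.2096, 0.0918]
tool_rot: [-0.427, 0.425, -0.564, 0.565]
force: [0.5, 0.0, -0.0]
opening: 0.0464
```

```bash
python3 -c "
from h import *
plan([(.4902,.2092,.078,-16)])
for n,(a,b,cc,d) in dict(scene=(150,290,320,460),top=(220,320,370,470)).items():
  c=capture(n); cv2.imwrite('pics/%s8.png'%n,cv2.resize(c['image'][a:b,cc:d,::-1],None,fx=4,fy=4,interpolation=cv2.INTER_CUBIC))
plan([(.4902,.2092,.07,-16)])"
```

```text
t 8.83 p [0.4918 0.2096 0.0918] jaw -15.95 tiltcos -0.99999 op 0.0464 F [ 0.5  0.  -0. ]
  x 0.0040 y 0.0690 z -0.0072  rx -0.0038 ry 0.0010 rz -0.0016
t 8.93 p [0.4922 0.2096 0.0924] jaw -15.96 tiltcos -0.99999 op 0.0464 F [-0.3  0.9 -0.3]
  x 0.0049 y 0.1119 z -0.0096  rx -0.0054 ry 0.0009 rz -0.0024
```

View pics/scene8.png

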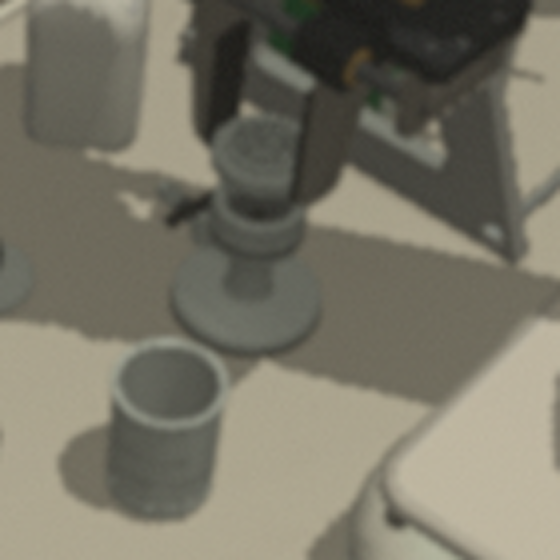

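View pics/top8.png

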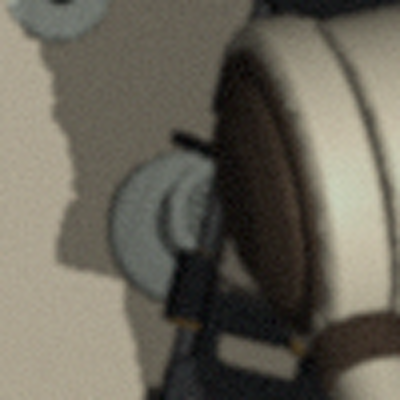

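{"api": "step_arm", "payload": {
  "motion": [
    {"x":0.003,"y":0.02,"z":-0.009,"rx":-0.004,"ry":0,"rz":-0.002},
    {"x":0.003,"y":0.04,"z":-0.009,"rx":-0.004,"ry":0,"rz":-0.002},
    {"x":0.003,"y":0.05,"z":-0.009,"rx":-0.004,"ry":0,"rz":-0.002},
    {"x":0.003,"y":0.06,"z":-0.009,"rx":-0.004,"ry":0,"rz":-0.002},
    {"x":0.003,"y":0.07,"z":-0.009,"rx":-0.004,"ry":0,"rz":-0.002},
    {"x":0.003,"y":0.075,"z":-0.009,"rx":-0.004,"ry":0,"rz":-0.002}
  ]
}}

```text
t: 9.43
tcp_pos: [0.4901, 0.2095, 0.0769]
tool_rot: [-0.426, 0.426, -0.564, 0.565]
force: [0.2, 0.5, -0.9]
opening: 0.0459
```

```bash
python3 -c "
from h import *
plan([(.4902,.2092,.0683,-16)]); print(read_state()['ft_torque'])"
```

```text
t 9.43 p [0.4901 0.2095 0.0769] jaw -15.96 tiltcos -1.0 op 0.0459 F [ 0.2  0.5 -0.9]
  x 0.0011 y 0.0429 z 0.0011  rx -0.0005 ry 0.0010 rz 0.0001
[-0.08767889 -0.06655721  0.00957436]
```

Now just above the rim; lower on in small steps.

{"api": "step_arm", "payload": {
  "motion": [
    {"x":0.001,"y":0.005,"z":0.0,"rx":0,"ry":0,"rz":0},
    {"x":0.001,"y":0.01,"z":0.0,"rx":0,"ry":0,"rz":0},
    {"x":0.001,"y":0.015,"z":0.0,"rx":0,"ry":0,"rz":0},
    {"x":0.001,"y":0.018,"z":0.0,"rx":0,"ry":0,"rz":0},
    {"x":0.001,"y":0.02,"z":0.0,"rx":0,"ry":0,"rz":0}
  ]
}}

```text
t: 9.85
tcp_pos: [0.4904, 0.2091, 0.0731]
tool_rot: [-0.426, 0.426, -0.564, 0.565]
force: [0.6, -1.2, -0.4]
opening: 0.0463
```

```bash
python3 -c "
from h import *
plan([(.4902,.2092,.0683,-16)]); print(read_state()['ft_torque'])
c=capture('wrist'); im=c['image'][230:350,255:375,::-1]; cv2.imwrite('pics/w9z.png',cv2.resize(im,None,fx=5,fy=5,interpolation=cv2.INTER_CUBIC))"
```

```text
t 9.85 p [0.4904 0.2091 0.0731] jaw -15.95 tiltcos -1.0 op 0.0463 F [ 0.6 -1.2 -0.4]
  x -0.0000 y 0.0238 z -0.0009  rx -0.0016 ry 0.0010 rz 0.0001
[-0.21826901 -0.16210715  0.00743323]
```

View pics/w9z.png

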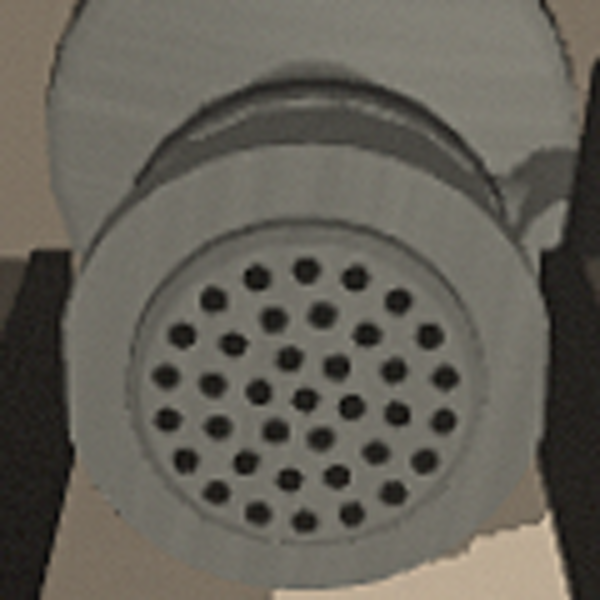

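{"api": "step_arm", "payload": {
  "motion": [
    {"x":0.0,"y":0.005,"z":0.0,"rx":0,"ry":0,"rz":0},
    {"x":0.0,"y":0.01,"z":0.0,"rx":0,"ry":0,"rz":0},
    {"x":0.0,"y":0.015,"z":0.0,"rx":0,"ry":0,"rz":0},
    {"x":0.0,"y":0.02,"z":0.0,"rx":0,"ry":0,"rz":0},
    {"x":0.0,"y":0.022,"z":0.0,"rx":0,"ry":0,"rz":0}
  ]
}}

```text
t: 10.32
tcp_pos: [0.4906, 0.2088, 0.0686]
tool_rot: [-0.426, 0.426, -0.564, 0.565]
force: [1.3, -2.5, 1.7]
opening: 0.046
```

```bash
python3 -c "
from h import *
plan([(.4902,.2092,.0683,-16)]); print(read_state()['ft_torque'])
c=capture('wrist'); im=c['image'][230:350,255:375,::-1]; cv2.imwrite('pics/w10z.png',cv2.resize(im,None,fx=5,fy=5,interpolation=cv2.INTER_CUBIC))"
```

```text
t 10.32 p [0.4906 0.2088 0.0686] jaw -15.95 tiltcos -1.0 op 0.046 F [ 1.3 -2.5  1.7]
  x -0.0011 y 0.0017 z -0.0026  rx -0.0024 ry 0.0011 rz 0.0006
[-0.50453081 -0.24562432 -0.05884582]
```

View pics/w10z.png

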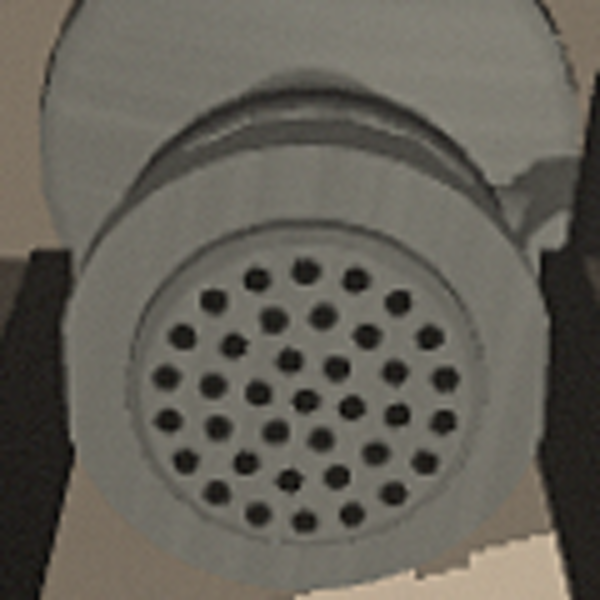

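{"api": "step_arm", "payload": {
  "motion": [
    {"x":0.004,"y":0.003,"z":0.004,"rx":0,"ry":0,"rz":0},
    {"x":0.004,"y":0.003,"z":0.004,"rx":0,"ry":0,"rz":0},
    {"x":0.004,"y":0.003,"z":0.004,"rx":0,"ry":0,"rz":0}
  ]
}}

```text
t: 10.62
tcp_pos: [0.491, 0.2084, 0.0682]
tool_rot: [-0.426, 0.425, -0.564, 0.565]
force: [-0.7, 1.7, 3.7]
opening: 0.0467
```

```bash
python3 -c "
from h import *
plan([]); print(read_state()['ft_torque'])"
```

```text
t 10.62 p [0.491  0.2084 0.0682] jaw -15.96 tiltcos -1.0 op 0.0467 F [-0.7  1.7  3.7]
[ 0.22825125  0.26793843 -0.01326596]
```

{"api": "step_arm", "payload": {
  "motion": [
    {"x":0,"y":0,"z":0,"rx":0,"ry":0,"rz":0},
    {"x":0,"y":0,"z":0,"rx":0,"ry":0,"rz":0},
    {"x":0,"y":0,"z":0,"rx":0,"ry":0,"rz":0},
    {"x":0,"y":0,"z":0,"rx":0,"ry":0,"rz":0},
    {"x":0,"y":0,"z":0,"rx":0,"ry":0,"rz":0}
  ],
  "hand": 0.5
}}

```text
t: 11.03
tcp_pos: [0.4909, 0.2083, 0.068]
tool_rot: [-0.426, 0.425, -0.564, 0.565]
force: [-0.8, -0.0, -0.3]
opening: 0.069
```

```bash
python3 -c "
from h import *
plan([(.5,.3,.2,-16)]); print(read_state()['ft_torque'])
c=capture('wrist'); im=c['image'][230:350,255:375,::-1]; cv2.imwrite('pics/w11z.png',cv2.resize(im,None,fx=5,fy=5,interpolation=cv2.INTER_CUBIC))"
```

```text
t 11.03 p [0.4909 0.2083 0.068 ] jaw -15.96 tiltcos -1.0 op 0.069 F [-0.8 -0.  -0.3]
  x -0.4534 y -0.6598 z -0.0816  rx -0.0012 ry 0.0008 rz -0.0003
[-0.03950072 -0.07604301 -0.02473138]
```

View pics/w11z.png

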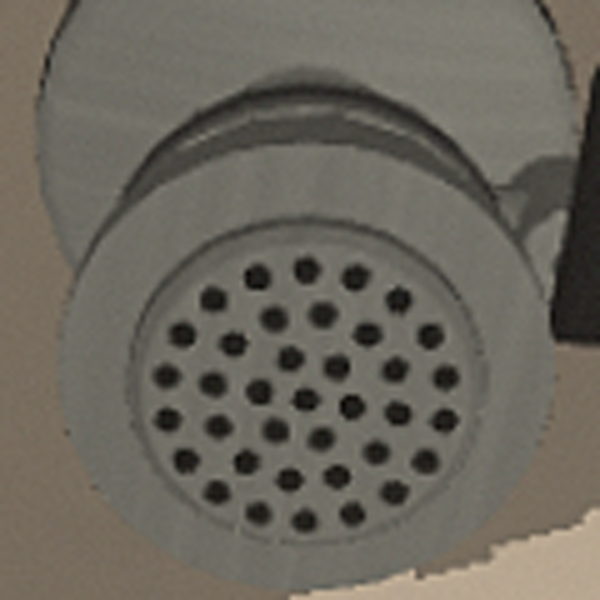

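```bash
python3 -c "
from h import *
plan([(.4909,.2083,.14,-16),(.571,.357,.11,-16)])"
```

```text
t 11.08 p [0.4909 0.2083 0.0681] jaw -15.97 tiltcos -1.0 op 0.0691 F [-0.6 -0.9 -0.3]
  x 0.0001 y -0.3595 z 0.0004  rx -0.0013 ry 0.0007 rz -0.0004
  x -0.8248 y -0.2091 z 0.1807  rx -0.0013 ry 0.0007 rz -0.0004
```

{"api": "step_arm", "payload": {
  "motion": [
    {"x":0,"y":-0.15,"z":0,"rx":0,"ry":0,"rz":0},
    {"x":0,"y":-0.36,"z":0,"rx":0,"ry":0,"rz":0},
    {"x":0,"y":-0.36,"z":0,"rx":0,"ry":0,"rz":0},
    {"x":-0.2,"y":-0.36,"z":0.05,"rx":0,"ry":0,"rz":0},
    {"x":-0.4,"y":-0.36,"z":0.1,"rx":0,"ry":0,"rz":0},
    {"x":-0.6,"y":-0.36,"z":0.15,"rx":0,"ry":0,"rz":0},
    {"x":-0.8,"y":-0.3,"z":0.18,"rx":0,"ry":0,"rz":0},
    {"x":-0.825,"y":-0.21,"z":0.18,"rx":0,"ry":0,"rz":0},
    {"x":-0.825,"y":-0.21,"z":0.18,"rx":0,"ry":0,"rz":0},
    {"x":-0.825,"y":-0.21,"z":0.18,"rx":0,"ry":0,"rz":0}
  ]
}}

```text
t: 11.92
tcp_pos: [0.5697, 0.3566, 0.1085]
tool_rot: [-0.425, 0.427, -0.564, 0.564]
force: [-0.1, 0.4, -0.6]
opening: 0.069
```

```bash
cat >> h.py <<'E'
def wz(name,u,v,h,f):
    c=capture('wrist'); im=c['image'][v:v+h,u:u+h,::-1]; cv2.imwrite('pics/'+name,cv2.resize(im,None,fx=f,fy=f,interpolation=cv2.INTER_CUBIC)); return c
def zz(u0,v0,f,x,y): return u0+(x+.5)/f-.5, v0+(y+.5)/f-.5
E
python3 -c "
from h import *
plan([(.571,.357,.04,-16)])
c=wz('w12z.png',250,180,120,5)
"
```

```text
t 11.92 p [0.5697 0.3566 0.1085] jaw -15.93 tiltcos -1.0 op 0.069 F [-0.1  0.4 -0.6]
  x -0.0046 y 0.3424 z 0.0064  rx 0.0021 ry 0.0017 rz 0.0029
```

View pics/w12z.png

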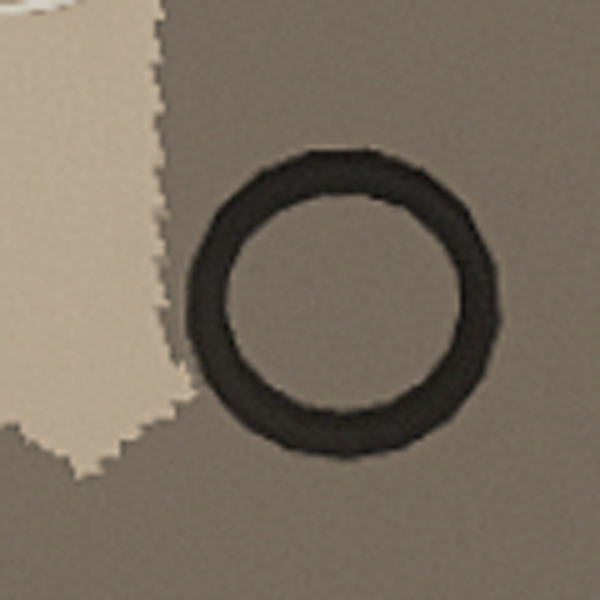

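```bash
python3 -c "
from h import *
c=capture('wrist');s=read_state();m=rot(s).as_matrix()
p=wonz(c,*zz(250,180,5,342.5,303),.009); print(p.round(4)); q=p-.0015*m[:,2]; print(q.round(4))
plan([(q[0],q[1],.03,-16)])
"
```

```text
[0.5736 0.3577 0.009 ]
[0.5722 0.3581 0.009 ]
t 12.02 p [0.571  0.3562 0.1111] jaw -16.01 tiltcos -1.0 op 0.0691 F [ 0.  -0.6  0.1]
  x -0.0104 y 0.4053 z 0.0022  rx -0.0021 ry -0.0002 rz -0.0005
```

{"api": "step_arm", "payload": {
  "motion": [
    {"x":-0.007,"y":0.15,"z":0.002,"rx":-0.002,"ry":0,"rz":0},
    {"x":-0.007,"y":0.3,"z":0.002,"rx":-0.002,"ry":0,"rz":0},
    {"x":-0.007,"y":0.4,"z":0.002,"rx":-0.002,"ry":0,"rz":0},
    {"x":-0.007,"y":0.45,"z":0.002,"rx":-0.002,"ry":0,"rz":0},
    {"x":-0.007,"y":0.47,"z":0.002,"rx":-0.002,"ry":0,"rz":0},
    {"x":-0.007,"y":0.47,"z":0.002,"rx":-0.002,"ry":0,"rz":0},
    {"x":-0.007,"y":0.47,"z":0.002,"rx":-0.002,"ry":0,"rz":0},
    {"x":-0.007,"y":0.47,"z":0.002,"rx":-0.002,"ry":0,"rz":0}
  ]
}}

```text
t: 12.68
tcp_pos: [0.5735, 0.3579, 0.0195]
tool_rot: [-0.427, 0.424, -0.565, 0.565]
force: [0.0, 0.8, 0.4]
opening: 0.0689
```

```bash
python3 -c "
from h import *
plan([(.571,.357,.04,-16)])
c=wz('w13z.png',255,240,120,5)
"
```

```text
t 12.68 p [0.5735 0.3579 0.0195] jaw -16.02 tiltcos -0.99999 op 0.0689 F [0.  0.8 0.4]
  x 0.0077 y -0.1028 z -0.0105  rx -0.0039 ry -0.0004 rz -0.0034
```

View pics/w13z.png

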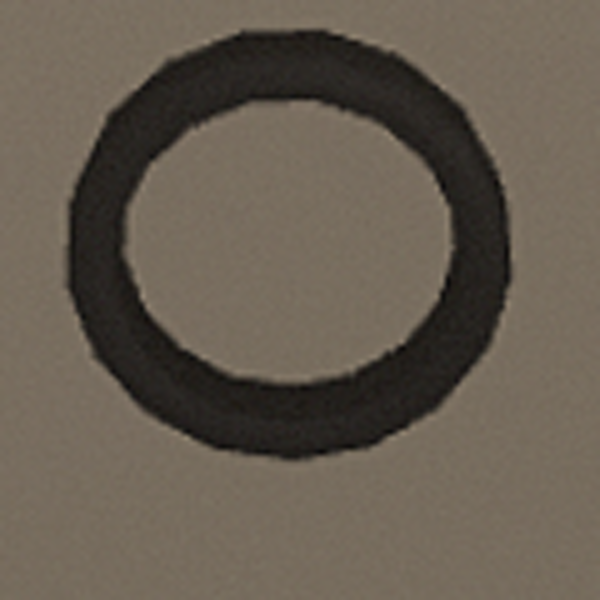

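```bash
python3 -c "
from h import *
c=capture('wrist');s=read_state();m=rot(s).as_matrix()
for y,z,d in ((458,.01,24),(100,.01,-18.25),(383,0.,18.25),(30,0.,-24)):
  p=wonz(c,*zz(255,240,5,289.5,y),z); o=m.T@(p-s['tcp_pos'])*1e3; print('tool x of centre',(o[0]-d).round(2),'z',o[2].round(2))
plan([(.5,.5,.0015,-16)])
"
```

```text
tool x of centre 0.13 z -0.72
tool x of centre 0.72 z -0.63
tool x of centre 1.66 z -0.78
tool x of centre 1.95 z -0.69
t 12.78 p [0.5731 0.3579 0.0189] jaw -16.01 tiltcos -0.99999 op 0.0686 F [-0.2  0.3  0.8]
  x -0.5819 y 0.0869 z -0.5476  rx -0.0030 ry -0.0002 rz -0.0028
```

{"api": "step_arm", "payload": {
  "motion": [
    {"x":0.005,"y":0.04,"z":-0.006,"rx":-0.003,"ry":0,"rz":-0.003},
    {"x":0.005,"y":0.07,"z":-0.006,"rx":-0.003,"ry":0,"rz":-0.003},
    {"x":0.005,"y":0.084,"z":-0.006,"rx":-0.003,"ry":0,"rz":-0.003},
    {"x":0.005,"y":0.084,"z":-0.006,"rx":-0.003,"ry":0,"rz":-0.003},
    {"x":0.005,"y":0.084,"z":-0.006,"rx":-0.003,"ry":0,"rz":-0.003},
    {"x":0.005,"y":0.084,"z":-0.006,"rx":-0.003,"ry":0,"rz":-0.003}
  ]
}}

```text
t: 13.28
tcp_pos: [0.5716, 0.3572, 0.0019]
tool_rot: [-0.425, 0.426, -0.565, 0.565]
force: [0.1, 0.8, 0.7]
opening: 0.069
```

```bash
python3 -c "
from h import *
plan([(.5728,.3574,.0015,-16)])
c=wz('w14z.png',255,240,120,5)
"
```

```text
t 13.28 p [0.5716 0.3572 0.0019] jaw -16.01 tiltcos -1.0 op 0.069 F [0.1 0.8 0.7]
  x -0.0024 y 0.0019 z 0.0055  rx 0.0004 ry -0.0001 rz 0.0005
```

View pics/w14z.png

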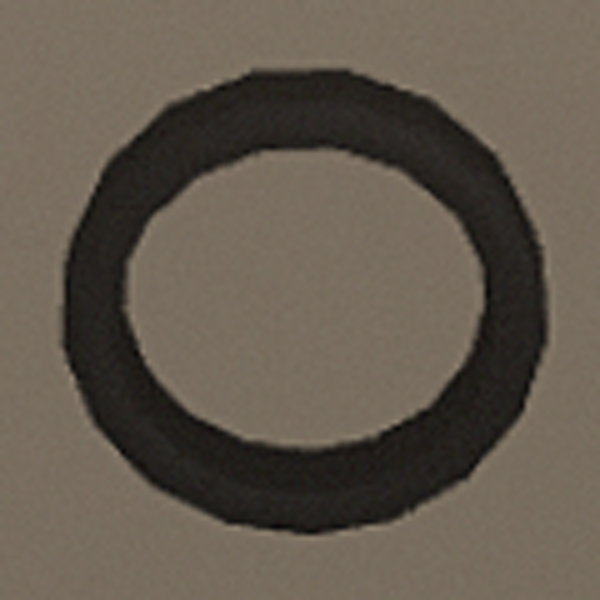

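```bash
python3 -c "
from h import *
c=capture('wrist');s=read_state();m=rot(s).as_matrix()
for y,z,d in ((532,.01,24),(148,.01,-18.25),(449,0.,18.25),(69,0.,-24)):
  p=wonz(c,*zz(255,240,5,306,y),z); o=m.T@(p-s['tcp_pos'])*1e3; print('tool x of centre',(o[0]-d).round(2),'z',o[2].round(2))
"
```

```text
tool x of centre -0.66 z 0.83
tool x of centre -0.18 z 0.79
tool x of centre 0.9 z 0.83
tool x of centre 1.01 z 0.79
```

{"api": "step_arm", "payload": {
  "motion": [
    {"x":0,"y":0,"z":0,"rx":0,"ry":0,"rz":0},
    {"x":0,"y":0,"z":0,"rx":0,"ry":0,"rz":0},
    {"x":0,"y":0,"z":0,"rx":0,"ry":0,"rz":0},
    {"x":0,"y":0,"z":0,"rx":0,"ry":0,"rz":0},
    {"x":0,"y":0,"z":0,"rx":0,"ry":0,"rz":0},
    {"x":0,"y":0,"z":0,"rx":0,"ry":0,"rz":0},
    {"x":0,"y":0,"z":0,"rx":0,"ry":0,"rz":0}
  ],
  "hand": -1,
  "squeeze": 12
}}

```text
t: 13.97
tcp_pos: [0.5718, 0.3573, 0.0022]
tool_rot: [-0.425, 0.426, -0.565, 0.565]
force: [-0.5, 0.1, 0.6]
opening: 0.0477
```

```bash
python3 -c "
from h import *
plan([(.5728,.3574,.14,-16)])
c=wz('w15z.png',255,240,120,5)
"
```

```text
t 13.97 p [0.5718 0.3573 0.0022] jaw -16.0 tiltcos -1.0 op 0.0477 F [-0.5  0.1  0.6]
  x -0.0016 y -0.6891 z 0.0049  rx -0.0000 ry -0.0001 rz 0.0002
```

View pics/w15z.png

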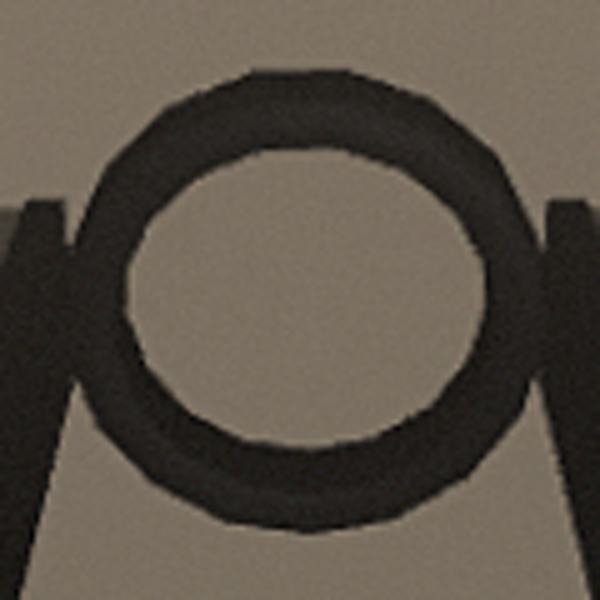

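{"api": "step_arm", "payload": {
  "motion": [
    {"x":0,"y":-0.1,"z":0,"rx":0,"ry":0,"rz":0},
    {"x":0,"y":-0.3,"z":0,"rx":0,"ry":0,"rz":0},
    {"x":0,"y":-0.5,"z":0,"rx":0,"ry":0,"rz":0},
    {"x":0.15,"y":-0.66,"z":-0.03,"rx":0,"ry":0,"rz":0},
    {"x":0.35,"y":-0.68,"z":-0.08,"rx":0,"ry":0,"rz":0},
    {"x":0.55,"y":-0.68,"z":-0.12,"rx":0,"ry":0,"rz":0},
    {"x":0.75,"y":-0.68,"z":-0.17,"rx":0,"ry":0,"rz":0},
    {"x":0.82,"y":-0.66,"z":-0.18,"rx":0,"ry":0,"rz":0},
    {"x":0.825,"y":-0.6,"z":-0.18,"rx":0,"ry":0,"rz":0},
    {"x":0.825,"y":-0.6,"z":-0.18,"rx":0,"ry":0,"rz":0},
    {"x":0.825,"y":-0.6,"z":-0.18,"rx":0,"ry":0,"rz":0}
  ]
}}

```text
t: 14.93
tcp_pos: [0.4915, 0.2092, 0.1213]
tool_rot: [0.425, -0.426, 0.565, -0.564]
force: [-0.6, 0.8, 0.2]
opening: 0.0475
```

```bash
python3 -c "
from h import *
plan([(.4909,.2085,.088,-16)])
c=wz('w16z.png',255,240,120,5)
plan([(.4909,.2085,.088,-16)])
"
```

```text
t 14.93 p [0.4915 0.2092 0.1213] jaw -16.0 tiltcos -1.0 op 0.0475 F [-0.6  0.8  0.2]
  x 0.0042 y 0.1667 z -0.0017  rx 0.0017 ry -0.0000 rz 0.0005
t 14.98 p [0.4921 0.2095 0.1219] jaw -15.97 tiltcos -1.0 op 0.0474 F [ 0.3 -0.5 -0.2]
  x 0.0066 y 0.1696 z -0.0040  rx 0.0004 ry 0.0007 rz -0.0001
```

View pics/w16z.png

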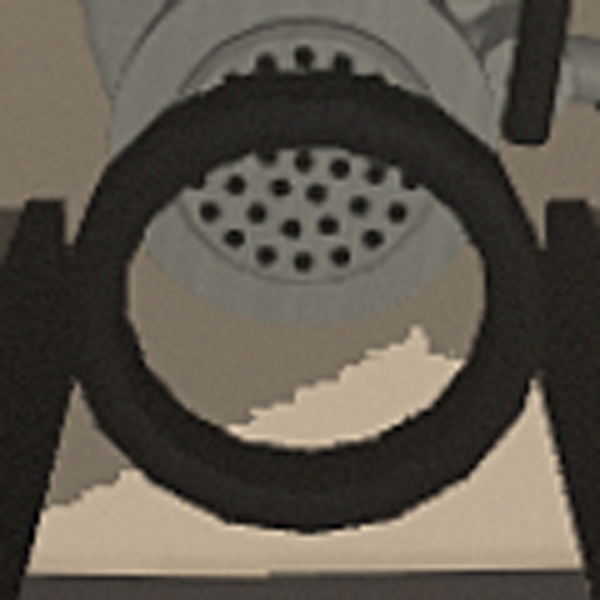

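{"api": "step_arm", "payload": {
  "motion": [
    {"x":0.006,"y":0.06,"z":-0.004,"rx":0,"ry":0,"rz":0},
    {"x":0.006,"y":0.12,"z":-0.004,"rx":0,"ry":0,"rz":0},
    {"x":0.006,"y":0.15,"z":-0.004,"rx":0,"ry":0,"rz":0},
    {"x":0.006,"y":0.17,"z":-0.004,"rx":0,"ry":0,"rz":0},
    {"x":0.006,"y":0.17,"z":-0.004,"rx":0,"ry":0,"rz":0},
    {"x":0.006,"y":0.17,"z":-0.004,"rx":0,"ry":0,"rz":0}
  ]
}}

```text
t: 15.48
tcp_pos: [0.4908, 0.2087, 0.0875]
tool_rot: [0.425, -0.426, 0.565, -0.564]
force: [-0.8, -0.9, 0.0]
opening: 0.0477
```

```bash
python3 -c "
from h import *
c=wz('w17z.png',255,240,120,5)
plan([(.4909,.2085,.0835,-16)])
"
```

```text
t 15.53 p [0.4912 0.2087 0.088 ] jaw -15.97 tiltcos -1.0 op 0.0477 F [ 0.6  0.4 -0.5]
  x 0.0013 y 0.0226 z -0.0010  rx 0.0002 ry 0.0008 rz -0.0002
```

View pics/w17z.png

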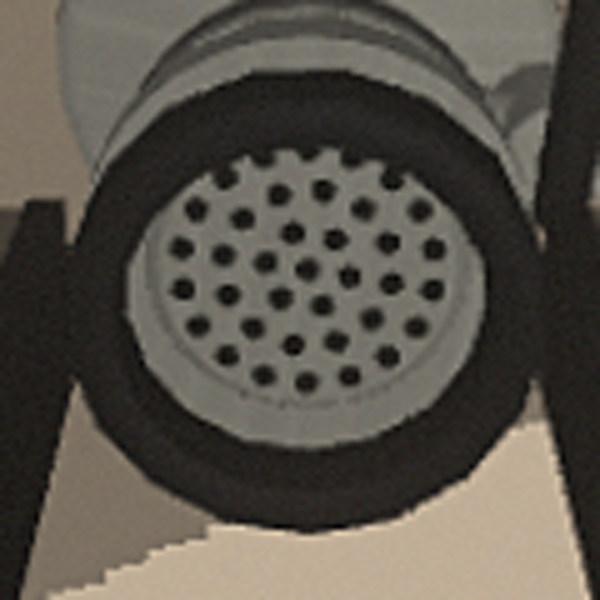

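{"api": "step_arm", "payload": {
  "motion": [
    {"x":0.001,"y":0.01,"z":-0.001,"rx":0,"ry":0,"rz":0},
    {"x":0.001,"y":0.02,"z":-0.001,"rx":0,"ry":0,"rz":0},
    {"x":0.001,"y":0.026,"z":-0.001,"rx":0,"ry":0,"rz":0},
    {"x":0.001,"y":0.032,"z":-0.001,"rx":0,"ry":0,"rz":0},
    {"x":0.001,"y":0.032,"z":-0.001,"rx":0,"ry":0,"rz":0}
  ]
}}

```text
t: 15.95
tcp_pos: [0.4907, 0.2085, 0.0814]
tool_rot: [0.426, -0.426, 0.565, -0.564]
force: [-0.2, 0.8, -0.6]
opening: 0.0477
```

```bash
python3 -c "
from h import *
c=wz('w18z.png',255,240,120,5)
plan([(.4909,.2085,.0792,-16)])
"
```

```text
t 16.0 p [0.4908 0.2085 0.0815] jaw -15.97 tiltcos -1.0 op 0.0476 F [ 0.7 -0.5 -0.7]
  x 0.0001 y 0.0117 z 0.0004  rx 0.0003 ry 0.0007 rz -0.0001
```

View pics/w18z.png

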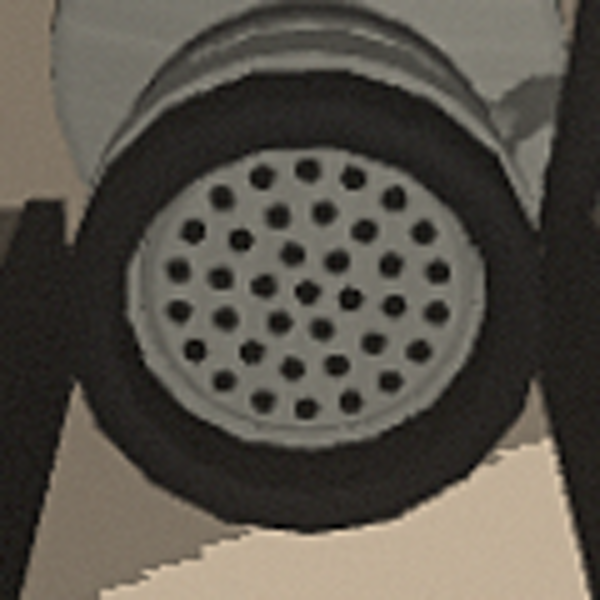

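{"api": "step_arm", "payload": {
  "motion": [
    {"x":0,"y":0.006,"z":0,"rx":0,"ry":0,"rz":0},
    {"x":0,"y":0.01,"z":0,"rx":0,"ry":0,"rz":0},
    {"x":0,"y":0.013,"z":0,"rx":0,"ry":0,"rz":0},
    {"x":0,"y":0.014,"z":0,"rx":0,"ry":0,"rz":0},
    {"x":0,"y":0.014,"z":0,"rx":0,"ry":0,"rz":0}
  ]
}}

```text
t: 16.42
tcp_pos: [0.4908, 0.2086, 0.0791]
tool_rot: [0.426, -0.426, 0.565, -0.564]
force: [-1.9, -1.2, 3.4]
opening: 0.0478
```

```bash
python3 -c "
from h import *
c=wz('w19z.png',255,240,120,5)
plan([(.4909,.2085,.0792,-16)])
"
```

```text
t 16.47 p [0.4908 0.2086 0.0791] jaw -15.96 tiltcos -1.0 op 0.0476 F [-1.8 -1.   4.3]
  x 0.0002 y -0.0007 z 0.0003  rx 0.0003 ry 0.0009 rz -0.0001
```

View pics/w19z.png

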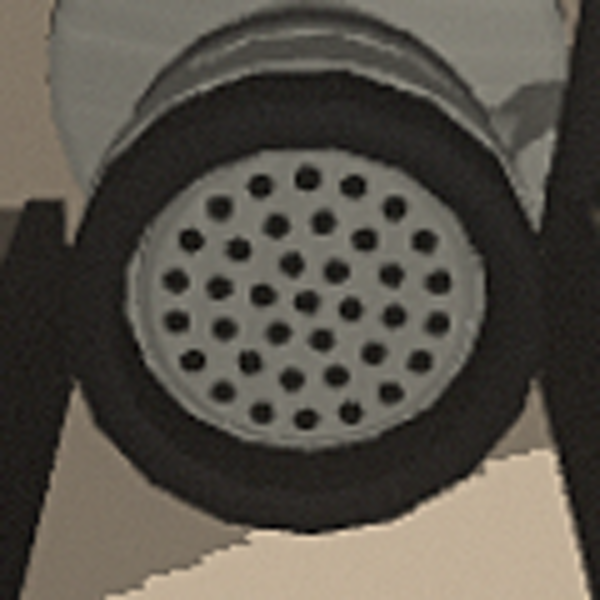

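Contact at the seated height (0.0791) with about 4 N. Release.

{"api": "step_arm", "payload": {
  "motion": [
    {"x":0,"y":0,"z":0,"rx":0,"ry":0,"rz":0},
    {"x":0,"y":0,"z":0,"rx":0,"ry":0,"rz":0},
    {"x":0,"y":0,"z":0,"rx":0,"ry":0,"rz":0},
    {"x":0,"y":0,"z":0,"rx":0,"ry":0,"rz":0},
    {"x":0,"y":0,"z":0,"rx":0,"ry":0,"rz":0}
  ],
  "hand": 0.55
}}

```text
t: 16.88
tcp_pos: [0.4908, 0.2085, 0.0789]
tool_rot: [0.426, -0.426, 0.565, -0.564]
force: [0.2, -0.3, 0.4]
opening: 0.0714
```

```bash
python3 -c "
from h import *
c=wz('w20z.png',255,240,120,5)
plan([(.4909,.2085,.18,-16),(.478,.329,.17,-16)])
"
```

```text
t 16.93 p [0.4908 0.2086 0.0789] jaw -15.96 tiltcos -1.0 op 0.0711 F [-0.3  0.1 -0. ]
  x 0.0001 y -0.5054 z 0.0004  rx 0.0005 ry 0.0008 rz -0.0000
  x -0.5614 y -0.4553 z -0.2273  rx 0.0005 ry 0.0008 rz -0.0000
```

View pics/w20z.png

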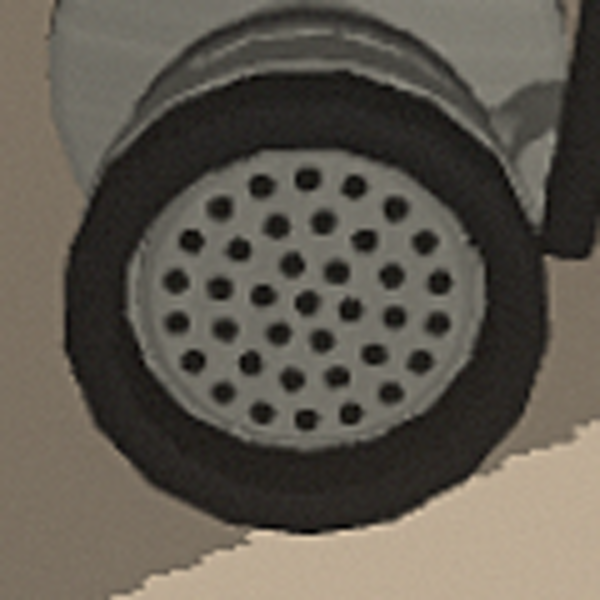

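{"api": "step_arm", "payload": {
  "motion": [
    {"x":0,"y":-0.15,"z":0,"rx":0,"ry":0,"rz":0},
    {"x":0,"y":-0.35,"z":0,"rx":0,"ry":0,"rz":0},
    {"x":0,"y":-0.45,"z":0,"rx":0,"ry":0,"rz":0},
    {"x":-0.15,"y":-0.45,"z":-0.05,"rx":0,"ry":0,"rz":0},
    {"x":-0.35,"y":-0.45,"z":-0.15,"rx":0,"ry":0,"rz":0},
    {"x":-0.55,"y":-0.45,"z":-0.22,"rx":0,"ry":0,"rz":0},
    {"x":-0.56,"y":-0.42,"z":-0.227,"rx":0,"ry":0,"rz":0},
    {"x":-0.56,"y":-0.42,"z":-0.227,"rx":0,"ry":0,"rz":0},
    {"x":-0.56,"y":-0.42,"z":-0.227,"rx":0,"ry":0,"rz":0}
  ]
}}

```text
t: 17.68
tcp_pos: [0.4775, 0.3282, 0.1621]
tool_rot: [0.425, -0.427, 0.564, -0.564]
force: [0.3, -0.3, -0.4]
opening: 0.0712
```

```bash
python3 -c "
from h import *
c=wz('w21z.png',250,180,120,5); cv2.imwrite('pics/w21.png',c['image'][:,:,::-1])
plan([(.478,.3285,.09,-16)])
"
```

```text
t 17.73 p [0.4779 0.3276 0.1625] jaw -15.98 tiltcos -1.0 op 0.0712 F [0.7 0.3 0.9]
  x -0.0048 y 0.3624 z -0.0005  rx 0.0011 ry 0.0004 rz 0.0016
```

View pics/w21z.png

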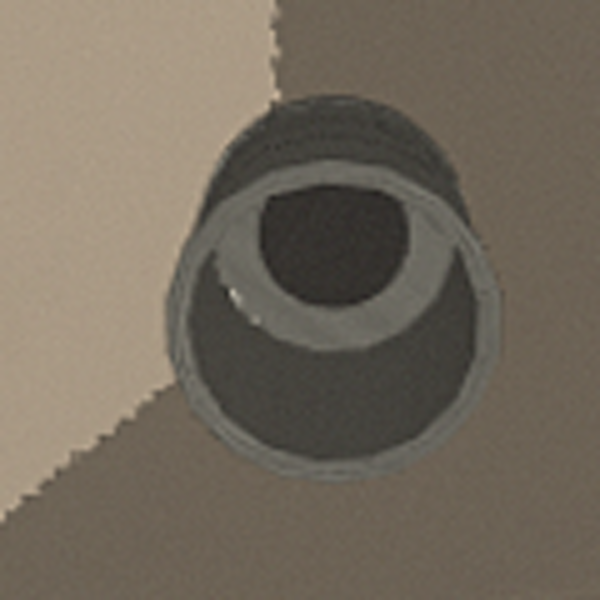

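View pics/w21.png

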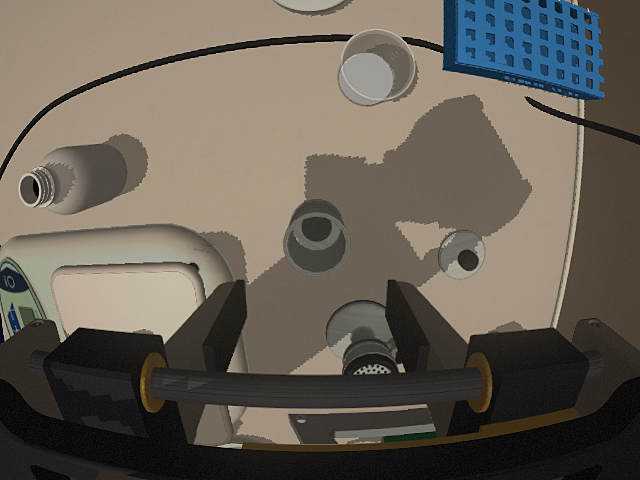

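```bash
python3 -c "
from h import *
c=capture('wrist');s=read_state();m=rot(s).as_matrix()
p=wonz(c,316.2,243.6,.07); print(p.round(4)); q=p-.0015*m[:,2]; print(q.round(4))
plan([(q[0],q[1]-.0005,.085,-16),(q[0],q[1]-.0005,.03,-16)])
"
```

```text
[0.4795 0.3291 0.07  ]
[0.4781 0.3296 0.07  ]
t 17.78 p [0.4782 0.3274 0.1628] jaw -16.03 tiltcos -1.0 op 0.071 F [-1.  -0.1  0.4]
  x -0.0081 y 0.3889 z -0.0028  rx 0.0007 ry -0.0007 rz 0.0010
  x -0.0083 y 0.6639 z -0.0027  rx 0.0007 ry -0.0007 rz 0.0010
```

{"api": "step_arm", "payload": {
  "motion": [
    {"x":-0.008,"y":0.15,"z":-0.003,"rx":0,"ry":0,"rz":0},
    {"x":-0.008,"y":0.3,"z":-0.003,"rx":0,"ry":0,"rz":0},
    {"x":-0.008,"y":0.42,"z":-0.003,"rx":0,"ry":0,"rz":0},
    {"x":-0.008,"y":0.54,"z":-0.003,"rx":0,"ry":0,"rz":0},
    {"x":-0.008,"y":0.62,"z":-0.003,"rx":0,"ry":0,"rz":0},
    {"x":-0.008,"y":0.66,"z":-0.003,"rx":0,"ry":0,"rz":0},
    {"x":-0.008,"y":0.66,"z":-0.003,"rx":0,"ry":0,"rz":0},
    {"x":-0.008,"y":0.66,"z":-0.003,"rx":0,"ry":0,"rz":0}
  ]
}}

```text
t: 18.45
tcp_pos: [0.4787, 0.3284, 0.0314]
tool_rot: [-0.425, 0.425, -0.565, 0.565]
force: [-1.4, -0.1, 0.4]
opening: 0.0712
```

```bash
python3 -c "
from h import *
c=wz('w22z.png',235,240,160,4)
plan([(.478,.3285,.022,-16)])
"
```

```text
t 18.5 p [0.4792 0.3288 0.0322] jaw -16.08 tiltcos -1.0 op 0.0714 F [ 0.4 -0.1  0.5]
  x 0.0034 y 0.0508 z -0.0055  rx -0.0015 ry -0.0019 rz -0.0007
```

View pics/w22z.png

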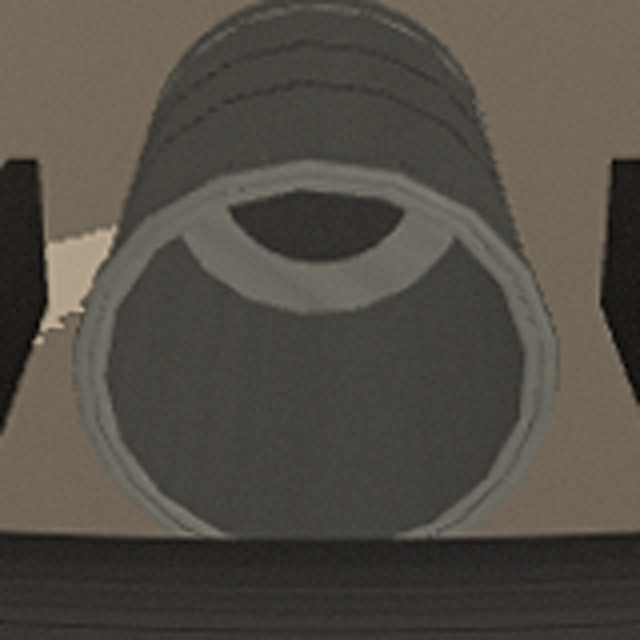

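```bash
python3 -c "
from h import *
c=capture('wrist');s=read_state();m=rot(s).as_matrix()
for x,y,z,d in ((314,158,.0685,-25),(314,191,.07,-21.5),(314.5,365,.07,0)):
  p=wonz(c,*zz(235,240,4,x,y),z); o=m.T@(p-s['tcp_pos'])*1e3; print('tool x of centre',(o[0]-d).round(2),'z',o[2].round(2))
plan([(.478,.3285,.022,-16)])
"
```

```text
tool x of centre 0.67 z -0.34
tool x of centre 0.01 z -0.34
tool x of centre -2.18 z -0.33
t 18.55 p [0.4795 0.3292 0.0326] jaw -16.07 tiltcos -1.0 op 0.0714 F [ 0.  -0.5  1.5]
  x 0.0052 y 0.0527 z -0.0063  rx -0.0024 ry -0.0016 rz -0.0014
```

{"api": "step_arm", "payload": {
  "motion": [
    {"x":0.002,"y":0.025,"z":-0.005,"rx":-0.002,"ry":0,"rz":-0.001},
    {"x":0.002,"y":0.053,"z":-0.005,"rx":-0.002,"ry":0,"rz":-0.001},
    {"x":0.002,"y":0.053,"z":-0.005,"rx":-0.002,"ry":0,"rz":-0.001},
    {"x":0.002,"y":0.053,"z":-0.005,"rx":-0.002,"ry":0,"rz":-0.001},
    {"x":0.002,"y":0.053,"z":-0.005,"rx":-0.002,"ry":0,"rz":-0.001}
  ]
}}

```text
t: 18.97
tcp_pos: [0.4783, 0.3291, 0.0219]
tool_rot: [0.425, -0.425, 0.565, -0.565]
force: [-0.0, 0.6, -0.2]
opening: 0.0716
```

{"api": "step_arm", "payload": {
  "motion": [
    {"x":0,"y":0,"z":0,"rx":0,"ry":0,"rz":0},
    {"x":0,"y":0,"z":0,"rx":0,"ry":0,"rz":0},
    {"x":0,"y":0,"z":0,"rx":0,"ry":0,"rz":0},
    {"x":0,"y":0,"z":0,"rx":0,"ry":0,"rz":0},
    {"x":0,"y":0,"z":0,"rx":0,"ry":0,"rz":0},
    {"x":0,"y":0,"z":0,"rx":0,"ry":0,"rz":0},
    {"x":0,"y":0,"z":0,"rx":0,"ry":0,"rz":0},
    {"x":0,"y":0,"z":0,"rx":0,"ry":0,"rz":0}
  ],
  "hand": -1,
  "squeeze": 20
}}

```text
t: 19.63
tcp_pos: [0.4784, 0.3291, 0.022]
tool_rot: [0.425, -0.425, 0.565, -0.565]
force: [0.0, 0.2, 1.0]
opening: 0.0485
```

```bash
python3 -c "
from h import *
c=wz('w23z.png',235,240,160,4)
plan([(.478,.3285,.022,-16)])
"
```

```text
t 19.68 p [0.4784 0.3291 0.022 ] jaw -16.06 tiltcos -1.0 op 0.0484 F [-0.1 -0.2  0.7]
  x 0.0035 y -0.0002 z -0.0009  rx -0.0003 ry -0.0014 rz -0.0004
```

View pics/w23z.png

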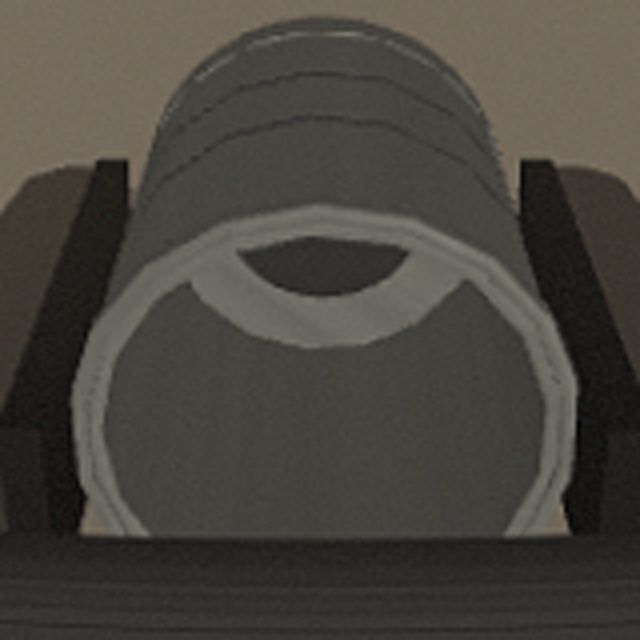

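```bash
python3 -c "
from h import *
c=capture('wrist');s=read_state();m=rot(s).as_matrix()
for x,y,z,d in ((324,205,.0685,-25),(324,237,.07,-21.5),(324,18,.005,-24)):
  p=wonz(c,*zz(235,240,4,x,y),z); o=m.T@(p-s['tcp_pos'])*1e3; print('tool x of centre',(o[0]-d).round(2),'z',o[2].round(2))
plan([(.4784,.3291,.15,-16),(.49,.2085,.15,-16)])
"
```

```text
tool x of centre 0.91 z 0.73
tool x of centre -0.08 z 0.73
tool x of centre 0.59 z 0.74
t 19.73 p [0.4784 0.3291 0.022 ] jaw -16.06 tiltcos -1.0 op 0.0483 F [0.9 0.2 0.9]
  x -0.0001 y -0.6401 z 0.0003  rx -0.0003 ry -0.0013 rz -0.0004
  x 0.5633 y -0.6402 z 0.2228  rx -0.0003 ry -0.0013 rz -0.0004
```

{"api": "step_arm", "payload": {
  "motion": [
    {"x":0,"y":-0.1,"z":0,"rx":0,"ry":0,"rz":0},
    {"x":0,"y":-0.3,"z":0,"rx":0,"ry":0,"rz":0},
    {"x":0,"y":-0.5,"z":0,"rx":0,"ry":0,"rz":0},
    {"x":0,"y":-0.62,"z":0,"rx":0,"ry":0,"rz":0},
    {"x":0.15,"y":-0.64,"z":0.06,"rx":0,"ry":0,"rz":0},
    {"x":0.35,"y":-0.64,"z":0.14,"rx":0,"ry":0,"rz":0},
    {"x":0.5,"y":-0.64,"z":0.2,"rx":0,"ry":0,"rz":0},
    {"x":0.56,"y":-0.62,"z":0.225,"rx":0,"ry":0,"rz":0},
    {"x":0.56,"y":-0.6,"z":0.225,"rx":0,"ry":0,"rz":0},
    {"x":0.56,"y":-0.6,"z":0.225,"rx":0,"ry":0,"rz":0},
    {"x":0.56,"y":-0.6,"z":0.225,"rx":0,"ry":0,"rz":0}
  ]
}}

```text
t: 20.65
tcp_pos: [0.49, 0.2099, 0.1413]
tool_rot: [0.425, -0.426, 0.565, -0.564]
force: [0.9, -0.5, -0.8]
opening: 0.0483
```

```bash
python3 -c "
from h import *
c=wz('w24z.png',235,220,160,4)
plan([(.4908,.2088,.115,-16)])
"
```

```text
t 20.7 p [0.4902 0.2101 0.1416] jaw -16.0 tiltcos -1.0 op 0.0484 F [ 0.1 -0.3 -2.3]
  x 0.0056 y 0.1328 z 0.0049  rx 0.0009 ry 0.0001 rz -0.0005
```

View pics/w24z.png

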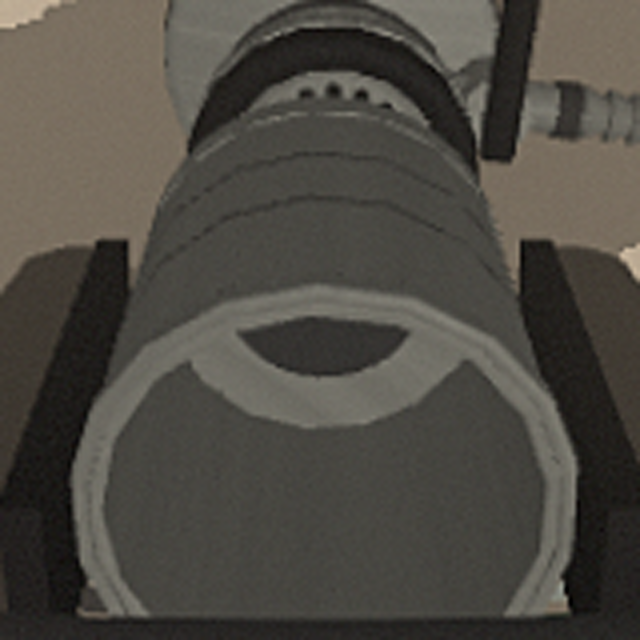

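{"api": "step_arm", "payload": {
  "motion": [
    {"x":0.006,"y":0.05,"z":0.004,"rx":0,"ry":0,"rz":0},
    {"x":0.006,"y":0.1,"z":0.004,"rx":0,"ry":0,"rz":0},
    {"x":0.006,"y":0.13,"z":0.004,"rx":0,"ry":0,"rz":0},
    {"x":0.006,"y":0.14,"z":0.004,"rx":0,"ry":0,"rz":0},
    {"x":0.006,"y":0.145,"z":0.004,"rx":0,"ry":0,"rz":0},
    {"x":0.006,"y":0.145,"z":0.004,"rx":0,"ry":0,"rz":0}
  ]
}}

```text
t: 21.2
tcp_pos: [0.4904, 0.2089, 0.1122]
tool_rot: [0.425, -0.426, 0.565, -0.564]
force: [0.7, 0.7, -0.5]
opening: 0.0484
```

```bash
python3 -c "
from h import *
plan([(.4908,.2088,.107,-16),(.4908,.2088,.1045,-16)])
"
```

```text
t 21.2 p [0.4904 0.2089 0.1122] jaw -15.99 tiltcos -1.0 op 0.0484 F [ 0.7  0.7 -0.5]
  x -0.0002 y 0.0258 z 0.0019  rx 0.0016 ry 0.0003 rz -0.0003
  x -0.0002 y 0.0383 z 0.0019  rx 0.0016 ry 0.0003 rz -0.0003
```

{"api": "step_arm", "payload": {
  "motion": [
    {"x":0,"y":0.01,"z":0.001,"rx":0.001,"ry":0,"rz":0},
    {"x":0,"y":0.015,"z":0.001,"rx":0.001,"ry":0,"rz":0},
    {"x":0,"y":0.02,"z":0.001,"rx":0.001,"ry":0,"rz":0},
    {"x":0,"y":0.025,"z":0.001,"rx":0.001,"ry":0,"rz":0},
    {"x":0,"y":0.03,"z":0.001,"rx":0.001,"ry":0,"rz":0},
    {"x":0,"y":0.03,"z":0.001,"rx":0.001,"ry":0,"rz":0}
  ]
}}

```text
t: 21.7
tcp_pos: [0.4905, 0.2088, 0.106]
tool_rot: [0.426, -0.426, 0.565, -0.564]
force: [-0.1, -0.0, -1.3]
opening: 0.0485
```

```bash
python3 -c "
from h import *
plan([(.4908,.2088,.104,-16)]); print(read_state()['ft_torque'])
c=wz('w25z.png',235,220,160,4)
"
```

```text
t 21.7 p [0.4905 0.2088 0.106 ] jaw -15.98 tiltcos -1.0 op 0.0485 F [-0.1 -0.  -1.3]
  x -0.0005 y 0.0101 z 0.0015  rx 0.0008 ry 0.0003 rz -0.0001
[-0.02064512 -0.06267569  0.01845275]
```

View pics/w25z.png

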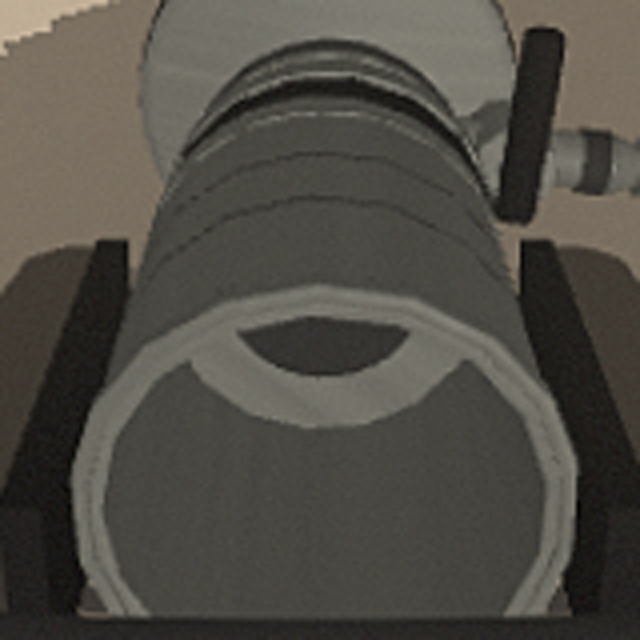

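Foot has entered (3 mm below ring-top contact, no force). On to home.

{"api": "step_arm", "payload": {
  "motion": [
    {"x":0,"y":0.005,"z":0.001,"rx":0,"ry":0,"rz":0},
    {"x":0,"y":0.009,"z":0.001,"rx":0,"ry":0,"rz":0},
    {"x":0,"y":0.012,"z":0.001,"rx":0,"ry":0,"rz":0},
    {"x":0,"y":0.012,"z":0.001,"rx":0,"ry":0,"rz":0},
    {"x":0,"y":0.012,"z":0.001,"rx":0,"ry":0,"rz":0}
  ]
}}

```text
t: 22.17
tcp_pos: [0.4908, 0.2088, 0.104]
tool_rot: [0.426, -0.426, 0.565, -0.565]
force: [-2.0, 0.0, 1.6]
opening: 0.0488
```

```bash
python3 -c "
from h import *
plan([(.4908,.2088,.104,-16)]); print(read_state()['ft_torque'])
"
```

```text
t 22.17 p [0.4908 0.2088 0.104 ] jaw -15.98 tiltcos -1.0 op 0.0488 F [-2.   0.   1.6]
  x -0.0002 y -0.0001 z -0.0002  rx 0.0005 ry 0.0004 rz -0.0002
[-0.1162815   0.10471564  0.02436848]
```

{"api": "step_arm", "payload": {
  "motion": [
    {"x":0,"y":0.003,"z":-0.002,"rx":0,"ry":0,"rz":0},
    {"x":0,"y":0.003,"z":-0.002,"rx":0,"ry":0,"rz":0},
    {"x":0,"y":0.003,"z":-0.002,"rx":0,"ry":0,"rz":0}
  ]
}}

```text
t: 22.42
tcp_pos: [0.4908, 0.2088, 0.1039]
tool_rot: [-0.426, 0.425, -0.565, 0.565]
force: [-1.6, -1.6, 5.7]
opening: 0.0484
```

{"api": "step_arm", "payload": {
  "motion": [
    {"x":0,"y":0,"z":0,"rx":0,"ry":0,"rz":0},
    {"x":0,"y":0,"z":0,"rx":0,"ry":0,"rz":0},
    {"x":0,"y":0,"z":0,"rx":0,"ry":0,"rz":0},
    {"x":0,"y":0,"z":0,"rx":0,"ry":0,"rz":0},
    {"x":0,"y":0,"z":0,"rx":0,"ry":0,"rz":0}
  ],
  "hand": 0.55
}}

```text
t: 22.83
tcp_pos: [0.4906, 0.2088, 0.1036]
tool_rot: [0.426, -0.426, 0.565, -0.565]
force: [0.8, 0.8, 0.1]
opening: 0.0709
```

```bash
python3 -c "
from h import *
plan([(.4908,.2088,.23,-16)])
c=wz('w26z.png',235,220,160,4)
"
```

```text
t 22.83 p [0.4906 0.2088 0.1036] jaw -15.99 tiltcos -1.0 op 0.0709 F [0.8 0.8 0.1]
  x -0.0005 y -0.6319 z 0.0008  rx -0.0000 ry 0.0003 rz -0.0001
```

View pics/w26z.png

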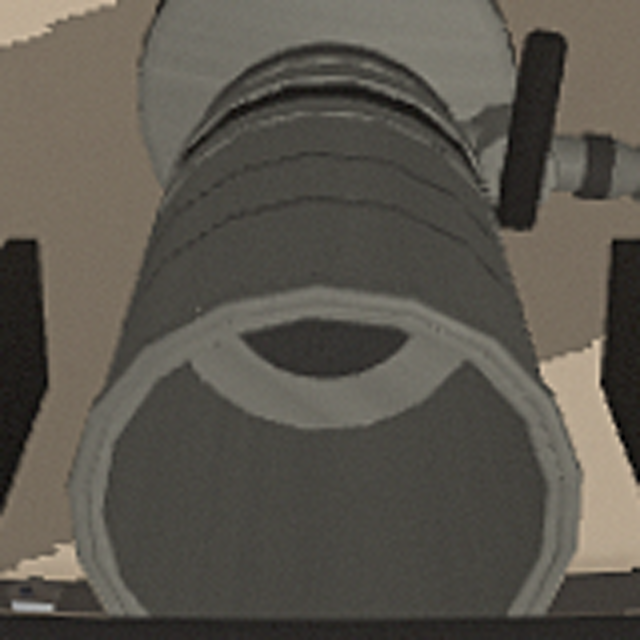

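{"api": "step_arm", "payload": {
  "motion": [
    {"x":0,"y":-0.15,"z":0,"rx":0,"ry":0,"rz":0},
    {"x":0,"y":-0.35,"z":0,"rx":0,"ry":0,"rz":0},
    {"x":0,"y":-0.55,"z":0,"rx":0,"ry":0,"rz":0},
    {"x":0,"y":-0.65,"z":0,"rx":0,"ry":0,"rz":0},
    {"x":0,"y":-0.65,"z":0,"rx":0,"ry":0,"rz":0}
  ]
}}

```text
t: 23.3
tcp_pos: [0.4939, 0.2095, 0.2401]
tool_rot: [-0.429, 0.422, -0.563, 0.566]
force: [0.6, 0.3, -0.2]
opening: 0.0711
```

```bash
python3 -c "
from h import *
c=capture('top'); print('cap',onz(c,476,191,.15).round(3),onz(c,476,191,.195).round(3),'bodyleft',onz(c,440,203,.06).round(3))
c=wz('w27z.png',0,0,480,1); cv2.imwrite('pics/w27.png',c['image'][:,:,::-1])
plan([(.6048,.2647,.19,-16)])
"
```

```text
cap [0.62  0.135 0.15 ] [0.61  0.149 0.195] bodyleft [0.62 0.17 0.06]
t 23.4 p [0.491  0.2089 0.2341] jaw -15.98 tiltcos -1.0 op 0.0713 F [ 0.1 -0.1 -0.2]
  x -0.4249 y 0.2213 z 0.4701  rx -0.0018 ry 0.0005 rz -0.0010
```

View pics/w27.png

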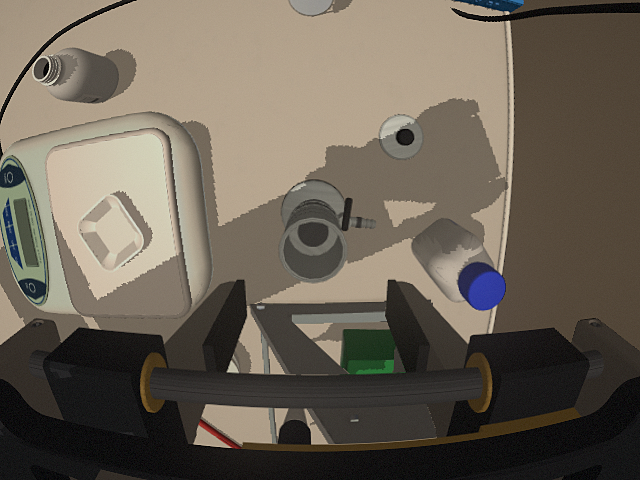

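{"api": "step_arm", "payload": {
  "motion": [
    {"x":-0.14,"y":0,"z":0.15,"rx":0,"ry":0,"rz":0},
    {"x":-0.28,"y":0,"z":0.31,"rx":0,"ry":0,"rz":0},
    {"x":-0.425,"y":0,"z":0.47,"rx":0,"ry":0,"rz":0},
    {"x":-0.425,"y":0.2,"z":0.47,"rx":-0.002,"ry":0,"rz":0},
    {"x":-0.425,"y":0.4,"z":0.47,"rx":-0.002,"ry":0,"rz":0},
    {"x":-0.425,"y":0.57,"z":0.47,"rx":-0.002,"ry":0,"rz":0},
    {"x":-0.425,"y":0.57,"z":0.47,"rx":-0.002,"ry":0,"rz":0},
    {"x":-0.425,"y":0.57,"z":0.47,"rx":-0.002,"ry":0,"rz":0}
  ]
}}

```text
t: 24.07
tcp_pos: [0.6019, 0.264, 0.1161]
tool_rot: [0.423, -0.428, 0.566, -0.563]
force: [-0.3, 0.6, 0.2]
opening: 0.0711
```

```bash
python3 -c "
from h import *
c=wz('w28z.png',255,180,120,5); cv2.imwrite('pics/w28.png',c['image'][:,:,::-1])
plan([(.6048,.2647,.04,-16)])
"
```

```text
t 24.12 p [0.6043 0.2646 0.1197] jaw -15.98 tiltcos -1.0 op 0.071 F [0.3 0.4 0.8]
  x -0.0014 y 0.3987 z 0.0032  rx 0.0025 ry 0.0004 rz 0.0002
```

View pics/w28z.png

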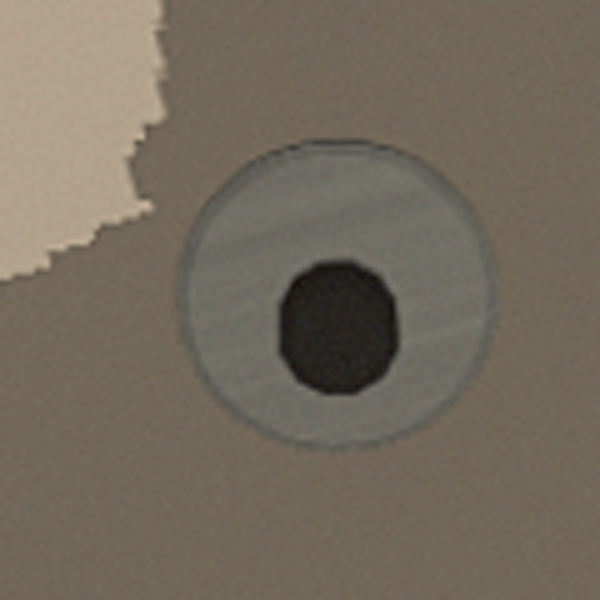

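```bash
python3 -c "
from h import *
c=wz('w29z.png',255,180,120,5)
s=read_state();m=rot(s).as_matrix()
a=cv2.cvtColor(c['image'],cv2.COLOR_RGB2GRAY)[180:300,255:375]; mask=(a<60).astype(np.uint8)
n,l,st,ce=cv2.connectedComponentsWithStats(mask); print([(st[i].tolist(),ce[i].round(1).tolist()) for i in range(1,n) if st[i][4]>100])
plan([(.6048,.2647,.04,-16)])
"
```

```text
[([52, 53, 23, 26, 491], [63.2, 65.6])]
t 24.17 p [0.6058 0.2649 0.122 ] jaw -15.98 tiltcos -1.0 op 0.0716 F [ 0.7  0.1 -0.2]
  x 0.0032 y 0.4101 z -0.0050  rx -0.0023 ry 0.0004 rz -0.0024
```

View pics/w29z.png

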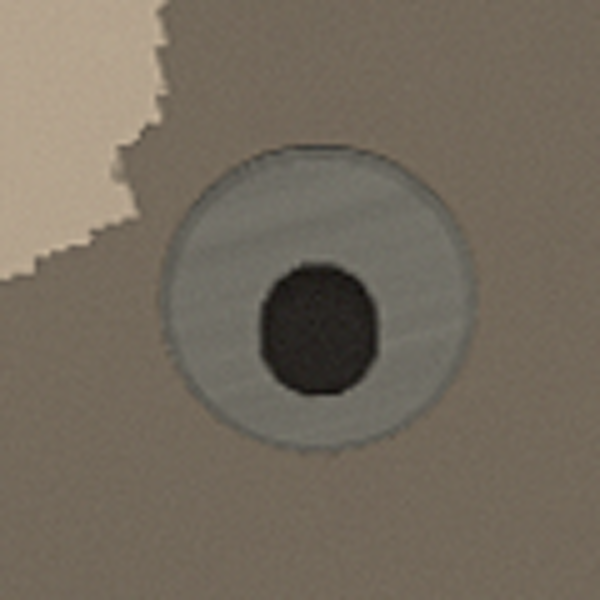

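```bash
python3 -c "
from h import *
c=capture('wrist');s=read_state();m=rot(s).as_matrix()
cv2.imwrite('pics/w30z.png',cv2.resize(c['image'][180:300,255:375,::-1],None,fx=5,fy=5,interpolation=cv2.INTER_CUBIC))
p=wonz(c,318.2,239.8,.0105); print(p.round(4)); q=p-.0015*m[:,2]; print(q.round(4))
plan([(q[0],q[1]-.0007,.035,-16)])
"
```

```text
[0.6086 0.264  0.0105]
[0.6072 0.2644 0.0105]
t 24.22 p [0.6065 0.2651 0.1232] jaw -15.98 tiltcos -0.99999 op 0.0711 F [0.6 0.1 0.4]
  x 0.0071 y 0.4412 z 0.0034  rx -0.0048 ry 0.0004 rz -0.0039
```

View pics/w30z.png

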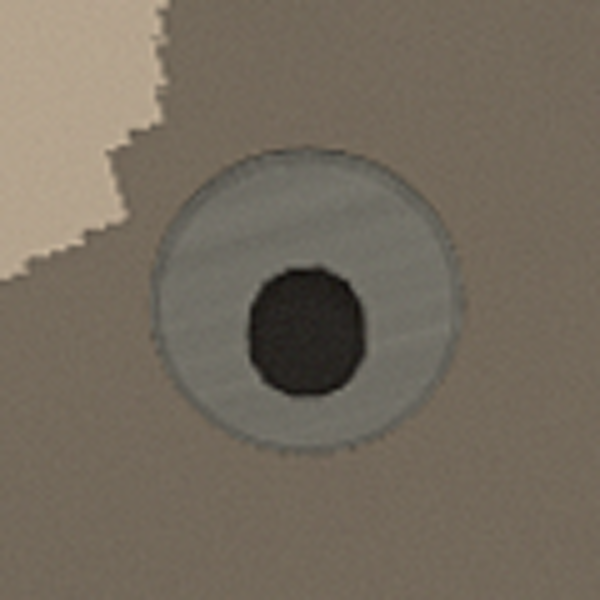

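{"api": "step_arm", "payload": {
  "motion": [
    {"x":0.005,"y":0.15,"z":-0.003,"rx":-0.003,"ry":0,"rz":-0.003},
    {"x":0.005,"y":0.3,"z":-0.003,"rx":-0.003,"ry":0,"rz":-0.003},
    {"x":0.005,"y":0.39,"z":-0.003,"rx":-0.003,"ry":0,"rz":-0.003},
    {"x":0.005,"y":0.42,"z":-0.003,"rx":-0.003,"ry":0,"rz":-0.003},
    {"x":0.005,"y":0.44,"z":-0.003,"rx":-0.003,"ry":0,"rz":-0.003},
    {"x":0.005,"y":0.44,"z":-0.003,"rx":-0.003,"ry":0,"rz":-0.003},
    {"x":0.005,"y":0.44,"z":-0.003,"rx":-0.003,"ry":0,"rz":-0.003},
    {"x":0.005,"y":0.44,"z":-0.003,"rx":-0.003,"ry":0,"rz":-0.003},
    {"x":0.005,"y":0.44,"z":-0.003,"rx":-0.003,"ry":0,"rz":-0.003}
  ]
}}

```text
t: 24.97
tcp_pos: [0.6072, 0.2648, 0.037]
tool_rot: [-0.427, 0.424, -0.564, 0.565]
force: [0.8, -0.5, 0.1]
opening: 0.0712
```

```bash
python3 -c "
from h import *
plan([(.6048,.2647,.018,-16)])
c=wz('w31z.png',255,230,120,5)
plan([(.6048,.2647,.018,-16)])
"
```

```text
t 24.97 p [0.6072 0.2648 0.037 ] jaw -15.98 tiltcos -0.99999 op 0.0712 F [ 0.8 -0.5  0.1]
  x 0.0038 y 0.0949 z -0.0118  rx -0.0049 ry 0.0004 rz -0.0026
t 25.02 p [0.6069 0.2647 0.0366] jaw -15.98 tiltcos -0.99999 op 0.0713 F [0.1 0.  0.2]
  x 0.0031 y 0.0929 z -0.0106  rx -0.0042 ry 0.0004 rz -0.0022
```

View pics/w31z.png

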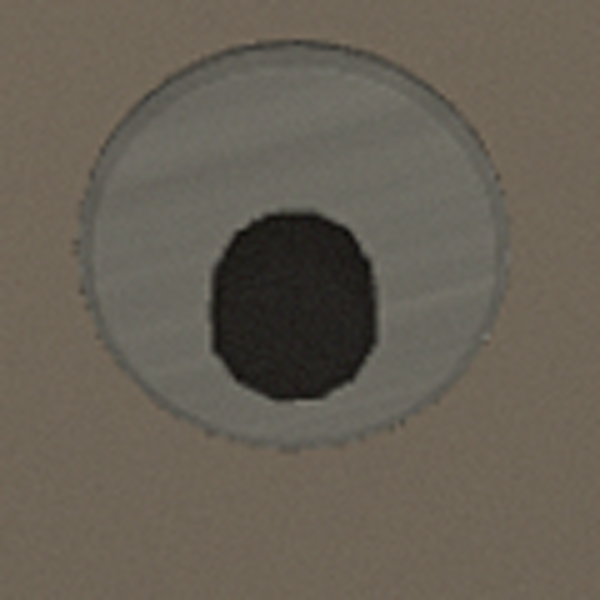

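```bash
python3 -c "
from h import *
c=capture('wrist');s=read_state();m=rot(s).as_matrix()
for x,y,z,d in ((294,402,.0305,9),(293,446,.0095,25),(293,42,.0065,-25),(294,208,.017,-9)):
  p=wonz(c,*zz(255,230,5,x,y),z); o=m.T@(p-s['tcp_pos'])*1e3; print('tool x of centre',(o[0]-d).round(2),'z',o[2].round(2))
plan([(.6048,.2647,.018,-16)])
"
```

```text
tool x of centre 0.44 z -0.18
tool x of centre 0.67 z -0.42
tool x of centre 1.66 z -0.37
tool x of centre 1.55 z -0.22
t 25.07 p [0.6067 0.2646 0.0362] jaw -15.98 tiltcos -1.0 op 0.0715 F [ 0.6 -0.5  0.2]
  x 0.0023 y 0.0912 z -0.0093  rx -0.0035 ry 0.0004 rz -0.0018
```

{"api": "step_arm", "payload": {
  "motion": [
    {"x":0.005,"y":0.04,"z":-0.006,"rx":-0.003,"ry":0,"rz":-0.002},
    {"x":0.005,"y":0.08,"z":-0.006,"rx":-0.003,"ry":0,"rz":-0.002},
    {"x":0.005,"y":0.098,"z":-0.006,"rx":-0.003,"ry":0,"rz":-0.002},
    {"x":0.005,"y":0.098,"z":-0.006,"rx":-0.003,"ry":0,"rz":-0.002},
    {"x":0.005,"y":0.098,"z":-0.006,"rx":-0.003,"ry":0,"rz":-0.002},
    {"x":0.005,"y":0.098,"z":-0.006,"rx":-0.003,"ry":0,"rz":-0.002}
  ]
}}

```text
t: 25.57
tcp_pos: [0.6053, 0.264, 0.0165]
tool_rot: [-0.426, 0.426, -0.565, 0.565]
force: [0.0, -0.6, 0.3]
opening: 0.0713
```

```bash
python3 -c "
from h import *
plan([(.6048,.2647,.0165,-16)])
c=wz('w32z.png',255,230,120,5)
"
```

```text
t 25.57 p [0.6053 0.264  0.0165] jaw -15.98 tiltcos -1.0 op 0.0713 F [ 0.  -0.6  0.3]
  x -0.0025 y 0.0001 z -0.0034  rx -0.0004 ry 0.0004 rz 0.0003
```

View pics/w32z.png

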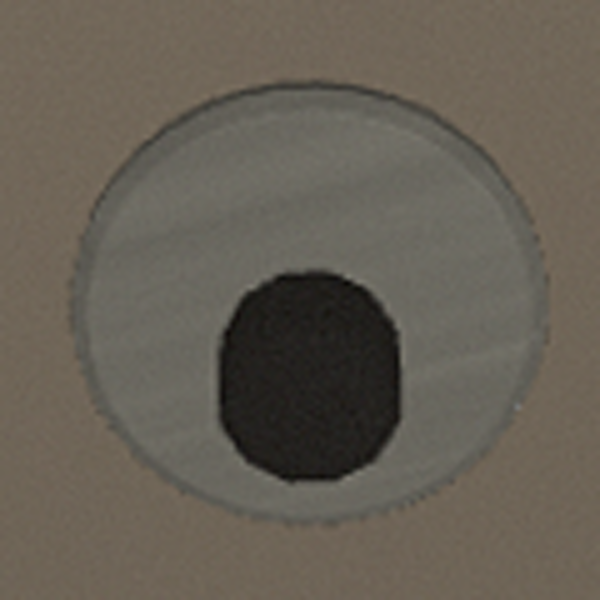

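{"api": "step_arm", "payload": {
  "motion": [
    {"x":0,"y":0,"z":0,"rx":0,"ry":0,"rz":0},
    {"x":0,"y":0,"z":0,"rx":0,"ry":0,"rz":0},
    {"x":0,"y":0,"z":0,"rx":0,"ry":0,"rz":0},
    {"x":0,"y":0,"z":0,"rx":0,"ry":0,"rz":0},
    {"x":0,"y":0,"z":0,"rx":0,"ry":0,"rz":0},
    {"x":0,"y":0,"z":0,"rx":0,"ry":0,"rz":0},
    {"x":0,"y":0,"z":0,"rx":0,"ry":0,"rz":0},
    {"x":0,"y":0,"z":0,"rx":0,"ry":0,"rz":0},
    {"x":0,"y":0,"z":0,"rx":0,"ry":0,"rz":0},
    {"x":0,"y":0,"z":0,"rx":0,"ry":0,"rz":0},
    {"x":0,"y":0,"z":0,"rx":0,"ry":0,"rz":0},
    {"x":0,"y":0,"z":0,"rx":0,"ry":0,"rz":0}
  ],
  "hand": -1,
  "squeeze": 20
}}

```text
t: 26.62
tcp_pos: [0.6055, 0.264, 0.0168]
tool_rot: [-0.426, 0.425, -0.564, 0.565]
force: [0.2, 0.5, 0.2]
opening: 0.0169
```

```bash
python3 -c "
from h import *
plan([(.6048,.2647,.0165,-16)])
c=wz('w33z.png',255,230,120,5)
"
```

```text
t 26.62 p [0.6055 0.264  0.0168] jaw -15.98 tiltcos -1.0 op 0.0169 F [0.2 0.5 0.2]
  x -0.0021 y 0.0015 z -0.0043  rx -0.0010 ry 0.0004 rz -0.0000
```

View pics/w33z.png

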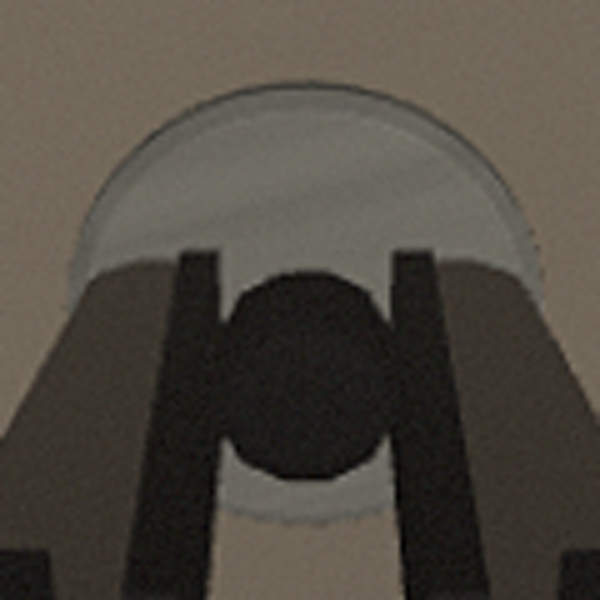

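```bash
python3 -c "
from h import *
c=capture('wrist');s=read_state();m=rot(s).as_matrix()
for x,y,z,d in ((306,481,.0305,9),(306,520,.0095,25),(306,82,.0065,-25),(306,270,.017,-9)):
  p=wonz(c,*zz(255,230,5,x,y),z); o=m.T@(p-s['tcp_pos'])*1e3; print('tool x of centre',(o[0]-d).round(2),'z',o[2].round(2))
plan([(.6055,.264,.21,-16)])
"
```

```text
tool x of centre -0.71 z 0.85
tool x of centre -0.31 z 0.87
tool x of centre 0.63 z 0.83
tool x of centre 0.91 z 0.84
t 26.72 p [0.6055 0.264  0.0168] jaw -15.98 tiltcos -1.0 op 0.0169 F [-0.1 -0.8 -0.4]
  x 0.0002 y -0.9660 z 0.0007  rx -0.0010 ry 0.0004 rz -0.0000
```

{"api": "step_arm", "payload": {
  "motion": [
    {"x":0,"y":-0.1,"z":0,"rx":0,"ry":0,"rz":0},
    {"x":0,"y":-0.3,"z":0,"rx":0,"ry":0,"rz":0},
    {"x":0,"y":-0.5,"z":0,"rx":0,"ry":0,"rz":0},
    {"x":0,"y":-0.7,"z":0,"rx":0,"ry":0,"rz":0},
    {"x":0,"y":-0.9,"z":0,"rx":0,"ry":0,"rz":0},
    {"x":0,"y":-0.98,"z":0,"rx":0,"ry":0,"rz":0},
    {"x":0,"y":-0.98,"z":0,"rx":0,"ry":0,"rz":0},
    {"x":0,"y":-0.98,"z":0,"rx":0,"ry":0,"rz":0}
  ]
}}

```text
t: 27.38
tcp_pos: [0.6057, 0.2642, 0.2134]
tool_rot: [-0.426, 0.425, -0.564, 0.565]
force: [-0.7, 0.1, -1.7]
opening: 0.0168
```

```bash
python3 -c "
from h import *
plan([(.4905,.2085,.2,-16)])
c=wz('w34z.png',255,230,120,5)
"
```

```text
t 27.38 p [0.6057 0.2642 0.2134] jaw -15.98 tiltcos -1.0 op 0.0168 F [-0.7  0.1 -1.7]
  x 0.4264 y 0.0654 z -0.4772  rx -0.0028 ry 0.0005 rz -0.0011
```

View pics/w34z.png

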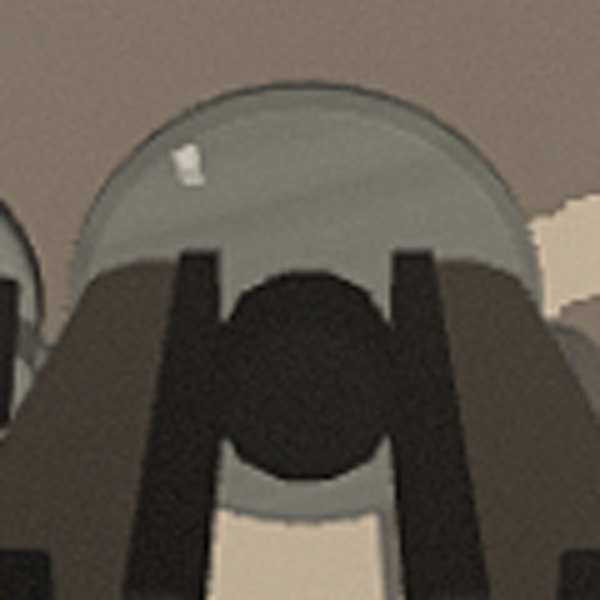

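Lid held, unchanged in the grip. Move over the funnel.

{"api": "step_arm", "payload": {
  "motion": [
    {"x":0.12,"y":0,"z":-0.13,"rx":0,"ry":0,"rz":0},
    {"x":0.24,"y":0,"z":-0.27,"rx":0,"ry":0,"rz":0},
    {"x":0.35,"y":0,"z":-0.39,"rx":0,"ry":0,"rz":0},
    {"x":0.41,"y":0.02,"z":-0.46,"rx":-0.002,"ry":0,"rz":0},
    {"x":0.426,"y":0.06,"z":-0.477,"rx":-0.002,"ry":0,"rz":-0.001},
    {"x":0.426,"y":0.1,"z":-0.477,"rx":-0.002,"ry":0,"rz":-0.001},
    {"x":0.426,"y":0.12,"z":-0.477,"rx":-0.002,"ry":0,"rz":-0.001},
    {"x":0.426,"y":0.12,"z":-0.477,"rx":-0.002,"ry":0,"rz":-0.001},
    {"x":0.426,"y":0.12,"z":-0.477,"rx":-0.002,"ry":0,"rz":-0.001}
  ]
}}

```text
t: 28.18
tcp_pos: [0.4897, 0.2084, 0.1863]
tool_rot: [0.424, -0.427, 0.565, -0.564]
force: [-0.1, 0.2, 0.1]
opening: 0.0168
```

```bash
python3 -c "
from h import *
plan([(.4905,.2085,.172,-16)])
c=wz('w35z.png',235,200,150,4)
plan([(.4905,.2085,.172,-16)])
"
```

```text
t 28.18 p [0.4897 0.2084 0.1863] jaw -15.98 tiltcos -0.99999 op 0.0168 F [-0.1  0.2  0.1]
  x -0.0017 y 0.0714 z 0.0040  rx 0.0055 ry 0.0005 rz 0.0033
t 28.23 p [0.49   0.2085 0.1869] jaw -15.98 tiltcos -0.99999 op 0.017 F [0.9 0.  0.1]
  x -0.0010 y 0.0744 z 0.0027  rx 0.0043 ry 0.0005 rz 0.0027
```

View pics/w35z.png

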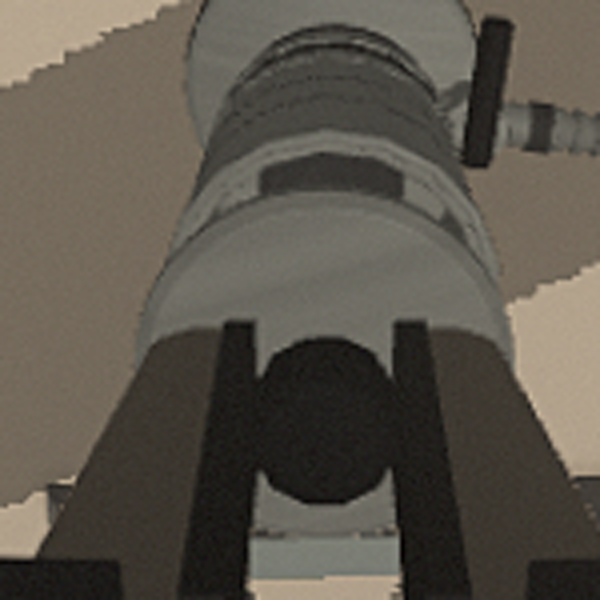

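```bash
python3 -c "
from h import *
c=capture('wrist');s=read_state();m=rot(s).as_matrix()
for x,y,z,d in ((325,132,.1505,-25),(325,152,.152,-21.5)):
  p=wonz(c,*zz(235,200,4,x,y),z); o=m.T@(p-s['tcp_pos'])*1e3; print('tool x of funnel axis',(o[0]-d).round(2),'z',o[2].round(2))
plan([(.4905,.2085,.1705,-16)])
"
```

```text
tool x of funnel axis 0.33 z 0.76
tool x of funnel axis -0.6 z 0.76
t 28.28 p [0.4901 0.2085 0.1873] jaw -15.98 tiltcos -0.99999 op 0.0171 F [-0.1 -1.4 -0. ]
  x -0.0008 y 0.0839 z 0.0021  rx 0.0035 ry 0.0005 rz 0.0024
```

{"api": "step_arm", "payload": {
  "motion": [
    {"x":-0.001,"y":0.03,"z":0.001,"rx":0.003,"ry":0,"rz":0.002},
    {"x":-0.001,"y":0.06,"z":0.001,"rx":0.003,"ry":0,"rz":0.002},
    {"x":-0.001,"y":0.08,"z":0.001,"rx":0.003,"ry":0,"rz":0.002},
    {"x":-0.001,"y":0.09,"z":0.001,"rx":0.003,"ry":0,"rz":0.002},
    {"x":-0.001,"y":0.1,"z":0.001,"rx":0.003,"ry":0,"rz":0.002},
    {"x":-0.001,"y":0.105,"z":0.001,"rx":0.003,"ry":0,"rz":0.002},
    {"x":-0.001,"y":0.105,"z":0.001,"rx":0.003,"ry":0,"rz":0.002}
  ]
}}

```text
t: 28.87
tcp_pos: [0.4902, 0.2086, 0.1661]
tool_rot: [0.425, -0.426, 0.565, -0.565]
force: [0.0, 0.2, 0.2]
opening: 0.0172
```

```bash
python3 -c "
from h import *
plan([(.4905,.2085,.1622,-16)]); print(read_state()['ft_torque'])
c=wz('w36z.png',235,200,150,4)
"
```

```text
t 28.87 p [0.4902 0.2086 0.1661] jaw -15.97 tiltcos -1.0 op 0.0172 F [0.  0.2 0.2]
  x -0.0000 y 0.0195 z 0.0016  rx 0.0008 ry 0.0006 rz 0.0004
[-0.05288217 -0.01597685 -0.04758645]
```

View pics/w36z.png

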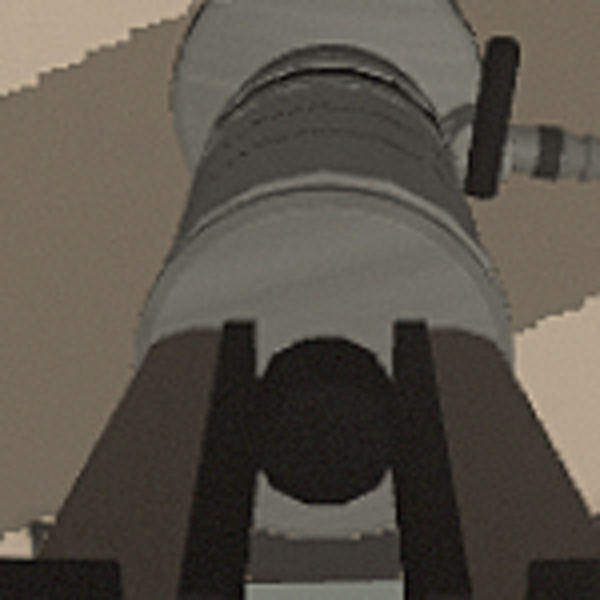

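Entering without force. Lower to home.

{"api": "step_arm", "payload": {
  "motion": [
    {"x":0,"y":0.006,"z":0.001,"rx":0,"ry":0,"rz":0},
    {"x":0,"y":0.012,"z":0.001,"rx":0,"ry":0,"rz":0},
    {"x":0,"y":0.017,"z":0.001,"rx":0,"ry":0,"rz":0},
    {"x":0,"y":0.021,"z":0.001,"rx":0,"ry":0,"rz":0},
    {"x":0,"y":0.021,"z":0.001,"rx":0,"ry":0,"rz":0},
    {"x":0,"y":0.021,"z":0.001,"rx":0,"ry":0,"rz":0}
  ]
}}

```text
t: 29.42
tcp_pos: [0.4906, 0.2086, 0.1623]
tool_rot: [-0.426, 0.426, -0.565, 0.565]
force: [0.3, 0.0, 0.2]
opening: 0.0169
```

```bash
python3 -c "
from h import *
plan([(.4905,.2085,.1622,-16)]); print(read_state()['ft_torque'])
c=wz('w37z.png',235,200,150,4)
"
```

```text
t 29.42 p [0.4906 0.2086 0.1623] jaw -15.98 tiltcos -1.0 op 0.0169 F [0.3 0.  0.2]
  x 0.0005 y 0.0004 z -0.0006  rx -0.0000 ry 0.0005 rz 0.0001
[-0.08595186 -0.11075405  0.07701219]
```

View pics/w37z.png

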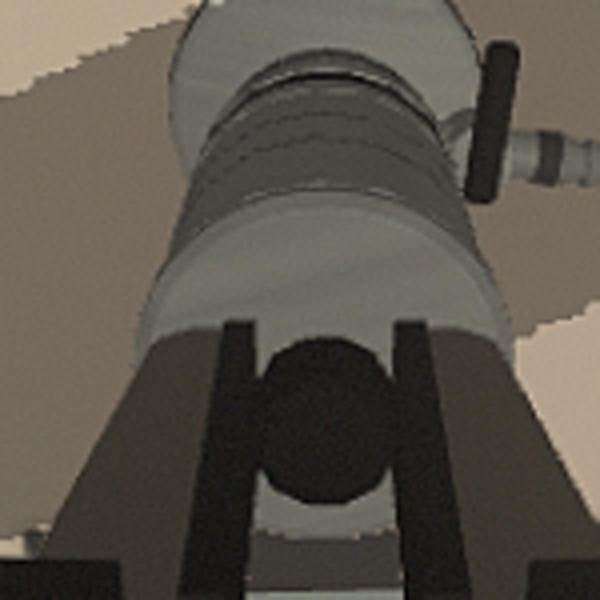

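{"api": "step_arm", "payload": {
  "motion": [
    {"x":0,"y":0.003,"z":0,"rx":0,"ry":0,"rz":0},
    {"x":0,"y":0.004,"z":0,"rx":0,"ry":0,"rz":0},
    {"x":0,"y":0.004,"z":0,"rx":0,"ry":0,"rz":0},
    {"x":0,"y":0.004,"z":0,"rx":0,"ry":0,"rz":0}
  ]
}}

```text
t: 29.8
tcp_pos: [0.4909, 0.2086, 0.1622]
tool_rot: [-0.426, 0.425, -0.564, 0.565]
force: [-1.2, -0.6, 5.9]
opening: 0.0169
```

```bash
python3 -c "
from h import *
plan([]); print(read_state()['ft_torque'])
"
```

```text
t 29.8 p [0.4909 0.2086 0.1622] jaw -15.97 tiltcos -1.0 op 0.0169 F [-1.2 -0.6  5.9]
[-0.09605888  0.20990133  0.03510528]
```

Firm contact at the seated height. Release gently, then raise.

{"api": "step_arm", "payload": {
  "motion": [
    {"x":0,"y":0,"z":0,"rx":0,"ry":0,"rz":0},
    {"x":0,"y":0,"z":0,"rx":0,"ry":0,"rz":0},
    {"x":0,"y":0,"z":0,"rx":0,"ry":0,"rz":0},
    {"x":0,"y":0,"z":0,"rx":0,"ry":0,"rz":0},
    {"x":0,"y":0,"z":0,"rx":0,"ry":0,"rz":0},
    {"x":0,"y":0,"z":0,"rx":0,"ry":0,"rz":0}
  ],
  "hand": 0
}}

```text
t: 30.3
tcp_pos: [0.4908, 0.2086, 0.162]
tool_rot: [-0.426, 0.426, -0.565, 0.565]
force: [-0.9, 0.4, 0.4]
opening: 0.046
```

{"api": "step_arm", "payload": {
  "motion": [
    {"x":0,"y":-0.1,"z":0,"rx":0,"ry":0,"rz":0},
    {"x":0,"y":-0.3,"z":0,"rx":0,"ry":0,"rz":0},
    {"x":0,"y":-0.5,"z":0,"rx":0,"ry":0,"rz":0},
    {"x":0,"y":-0.7,"z":0,"rx":0,"ry":0,"rz":0},
    {"x":-0.2,"y":-0.8,"z":0,"rx":0,"ry":0,"rz":0},
    {"x":-0.4,"y":-0.8,"z":0,"rx":0,"ry":0,"rz":0},
    {"x":-0.6,"y":-0.8,"z":0,"rx":0,"ry":0,"rz":0},
    {"x":-0.8,"y":-0.8,"z":0,"rx":0,"ry":0,"rz":0},
    {"x":-0.8,"y":-0.8,"z":0,"rx":0,"ry":0,"rz":0},
    {"x":-0.8,"y":-0.8,"z":0,"rx":0,"ry":0,"rz":0}
  ]
}}

```text
t: 31.13
tcp_pos: [0.5345, 0.3639, 0.32]
tool_rot: [0.426, -0.427, 0.564, -0.564]
force: [0.1, 0.1, 0.5]
opening: 0.0459
```

```bash
python3 -c "
from h import *
plan([])
c=capture('scene'); cv2.imwrite('pics/s_end.png',c['image'][:,:,::-1]); cv2.imwrite('pics/s_endz.png',cv2.resize(c['image'][120:270,320:470,::-1],None,fx=4,fy=4,interpolation=cv2.INTER_CUBIC))
c=capture('top'); cv2.imwrite('pics/t_end.png',c['image'][:,:,::-1])
"
```

```text
t 31.13 p [0.5345 0.3639 0.32  ] jaw -15.82 tiltcos -1.0 op 0.0459 F [0.1 0.1 0.5]
```

View pics/s_endz.png

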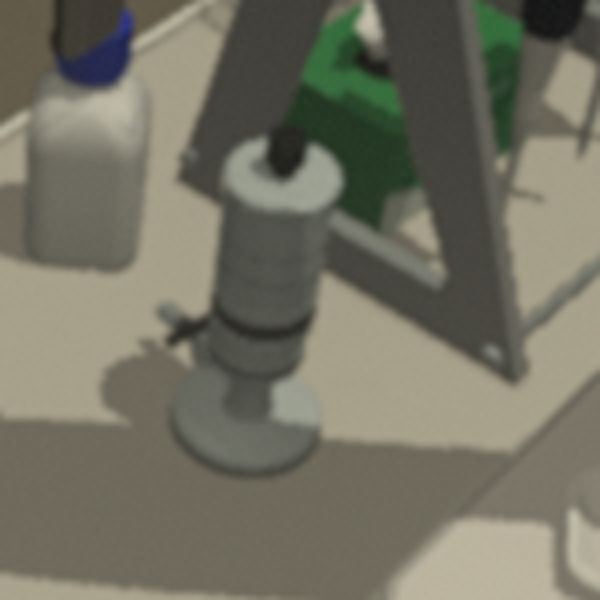

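View pics/s_end.png

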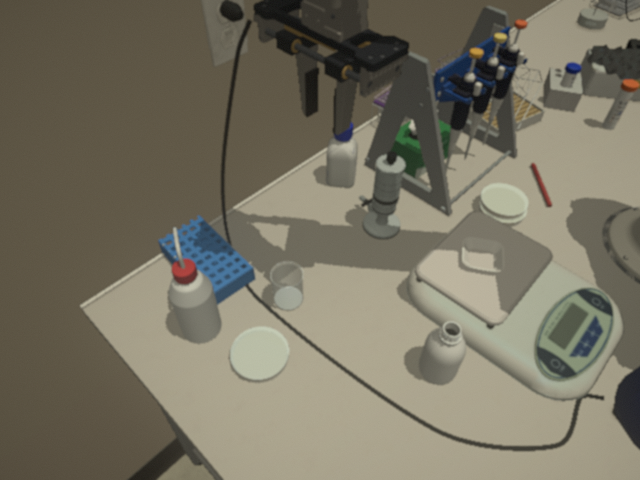

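View pics/t_end.png

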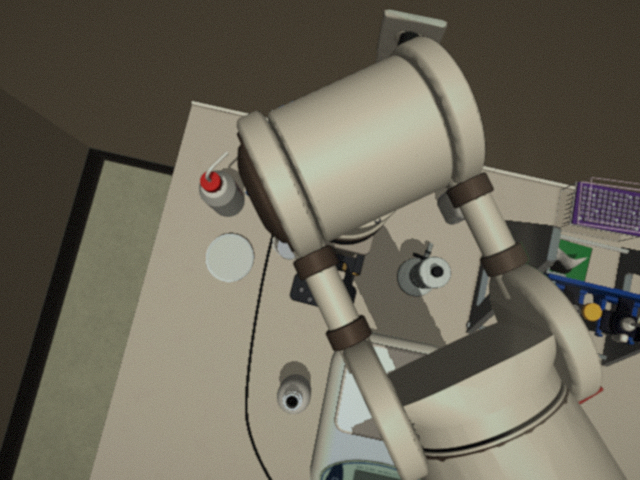

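The stack stands upright at about (388,195) in the scene view. The beaker at (288,285) and petri dish at (259,354) look unmoved. I'll let the arm settle, check numerically that they haven't moved, and hand in.

{"api": "step_arm", "payload": {
  "motion": [
    {"x":0,"y":0,"z":0,"rx":0,"ry":0,"rz":0},
    {"x":0,"y":0,"z":0,"rx":0,"ry":0,"rz":0},
    {"x":0,"y":0,"z":0,"rx":0,"ry":0,"rz":0},
    {"x":0,"y":0,"z":0,"rx":0,"ry":0,"rz":0},
    {"x":0,"y":0,"z":0,"rx":0,"ry":0,"rz":0},
    {"x":0,"y":0,"z":0,"rx":0,"ry":0,"rz":0}
  ]
}}

```text
t: 31.73
tcp_pos: [0.5347, 0.3617, 0.3221]
tool_rot: [-0.426, 0.426, -0.564, 0.565]
force: [-0.2, 0.4, -0.1]
opening: 0.0461
```

```bash
python3 -c "
from h import *
a=cv2.imread('pics/scene0.png',0).astype(np.float32); b=cv2.cvtColor(capture('scene')['image'],cv2.COLOR_RGB2GRAY).astype(np.float32)
for n,(u,v,w,h) in dict(beaker=(265,255,45,60),petri=(222,320,75,65)).items():
    A,B=a[v:v+h,u:u+w],b[v:v+h,u:u+w]; print(n,'shift px',cv2.phaseCorrelate(cv2.Laplacian(cv2.GaussianBlur(A,(5,5),0),5),cv2.Laplacian(cv2.GaussianBlur(B,(5,5),0),5)))
s=read_state(); print(s['t'],s['force'],abs(s['qvel']).max())
r.job_done()
"
```

```text
beaker shift px ((0.1182113810573675, 0.14222413218710273), 0.13699727058410643)
petri shift px ((0.531230504500698, 0.002452180315586361), 1.0054290142765752)
31.7833 [0.52430215 0.16443081 0.83464642] 0.004422112150748549
the job is handed in; nothing more can be done
```

The filter station is assembled: disc in the socket, ring round its plate, funnel foot in the ring and lid in the funnel's mouth. The job was handed in at about 31.8 s, well under the 115 s limit; no verdict comes back.

- **Seating:** each part made contact within about 0.3 mm of its expected seated height, with 4–6 N of pressing force. It was then released and checked in the wrist camera (for the lid, the scene camera). The final pictures show an upright stack with no visible gaps and the arm clear of it.
- **Bystanders:** the beaker and petri dish moved by less than about 0.5 px (roughly 1 mm) in the scene camera. The beaker's correlation was weak (0.14), so for it I also rely on the picture, where it looks unmoved.
- **Disagreements:**
  - The wrist camera had a bias of about 5 mrad along the jaw direction, and the views differed by 1–3 mm on the socket position. I corrected for this using how the gripped parts appeared in the camera and the position where the disc seated.
  - The finger opening read 46 mm on the disc's 48 mm flange, and I did not find out why.

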